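# Unload the swing-out cassette tray into the dry store

### The arm

A 6-joint arm with a two-finger parallel gripper is mounted at the origin on the work surface. World frame = base frame: x ahead of the robot, y to its left, z up, the work surface at z = 0. Lengths are in mm, angles in degrees, forces in N, time in s.
With the tool pointing down it reaches from about 275 to 750 mm from the base axis. Payload 10.2 kg.
Tool frame: the origin (TCP) lies at the very end of the fingers, on their centre line; the grasp point (between the pads) lies 19 mm behind it; x points along the fingers, y is the direction in which the jaws open and shut, and the axes are right-handed (so a half turn about x gives the same grasp; the last joint's range is limited). The gripper opens to 88 mm and grips with 3 to 60 N. Pads are 18 mm wide; open, the fingers measure 123 mm over their backs; the gripper's body (75 mm by 187 mm) begins 45 mm behind the grasp point.
Start: joints at [-87.399, 17.928, 85.812, -0, 76.261, -12.8], TCP at [139.413, -506.157, 205.42] pointing down, gripper open.
Joint ranges: [-168.41, 168.41], [-55.51, 124.54], [10.69, 146.95], [-70.63, 250.63], [1, 178], [-165.06, 165.06]. Speed limits (degrees/s): [136.94, 136.94, 172.46, 180, 180, 180].

### API

Orientations are given as [roll, pitch, yaw] about the fixed x, y, z axes, in that order (R = Rz(yaw) Ry(pitch) Rx(roll)).
In Python, from station import r gives the robot as it stands. The module is installed in compiled form; this text tells all that it offers. Calls block until the motion is done:
- r.reach(position, orientation): joint-space move of the TCP to a pose.
- r.move_linear(position, rate=150, frame=None, contact_N=None): straight line of the TCP; frame=None keeps the orientation; rate is the mean speed in mm/s. With contact_N (N) it stops when the force on the tool has changed by that much, and returns True; else False.
- r.goto_joints(angles): joint-space move.
- r.move_gripper(opening, effort=None): opening from 0.0 (shut) to 1.0 (fully open); effort is the grip in N (None keeps the last); returns when the fingers have stopped.
- r.sleep(seconds).
- r.inverse_kinematics(position, orientation): joint angles nearest the present ones, or None.
- r.snapshot(name): name is "scene" or "top" or "wrist"; returns a dict with "image" (420x560x3 uint8, red, green, blue), "vertical_fov" (degrees; the focal length in pixels is half the picture's height over the tangent of half this angle, whatever the lens; pixels are square), "cx", "cy" (the principal point, pixels), "T" (4x4, takes a point from camera to world coordinates). Camera axes: x right, y down, z forward; pixel columns grow to the right and rows downward; lengths in mm; the calibration is good to about 2 mm. The wrist camera is an equidistant fisheye: a pixel r from the principal point sees the ray r / f radians off the axis. A picture is of the moment at which its call begins. There is no depth.
A pose or a line that the arm cannot do raises r.MotionError and nothing moves.
- r.finish_job(): hands the job in, once; it reports no verdict.
Readings, each from a call of its own:
- r.current_time_s(): time.
- r.current_qpos(): joint angles.
- r.current_joint_vel(): joint speeds.
- r.current_joint_torque(): joint torques, N m.
- r.current_tcp_pos(): TCP position.
- r.current_orientation(): TCP orientation.
- r.current_force(): force on the tool from outside, world axes, zero at the start.
- r.current_moment(): the same for the moment, N m.
- r.current_opening(): opening from 0.0 (shut) to 1.0 (fully open).
Only numpy, scipy, OpenCV 4.12 (cv2) and the standard library are available. Lean on these libraries where they do the work, as an engineer would, in place of code of your own. Each camera call takes 0.05 s, during which the arm holds its last target.

### The job

The reader has finished its lot: push the load tray by its raised corner so that it swings fully out from under the clear canopy, without slamming it, and stand every cassette that is on it upright on the floor of the open dry-store drawer. Then push the drawer fully shut and push the empty tray fully back home under the canopy, leaving everything else on the bench where it is.

Things in the scene. Friction and masses are not known exactly. Their poses are not given: they have to be found in the camera images.
- tray (a joint): Swing angle of the flat aluminium load tray about the upright steel pivot pin of the cassette reader, rad: 0 = fully home under the reader's clear canopy (a stop), 1.571 = fully out (a stop), growing counter-clockwise seen from above. It stays where it is left; pushing it at the raised corner takes about 3 to 6 N.
- tray_pin (a point): The tray's pivot, on the vertical axis of the steel pin, at the height of the tray's floor (22 mm above the bench). Its axes turn with the tray: measured from here along them, the tray spans x from -240 to +20 mm and y from -20 to +205 mm. Floor flat, 8 mm thick, 14 mm clear of the bench; rim 28 mm high.
- tray_corner (a point): Top of the tray's raised corner guard, at its outer edge: x -240, y +205 mm from the pin along the tray's axes (same axes as tray_pin), 60 mm above the bench. With the tray home, this corner sticks out past the canopy.
- guard_out (a point): Middle of the guard's outer face that looks along the tray's +y (axes as tray_pin): upright plate 70 mm long along x, 46 mm high (14 to 60 mm above the bench), 205 mm from the pin along -x. Pushing it along -y swings the tray out.
- guard_home (a point): Middle of the guard's outer face that looks along the tray's -x (axes as tray_pin): upright plate 70 mm long along y, 46 mm high (14 to 60 mm above the bench), 170 mm from the pin along +y. Pushing it along +x swings the tray home.
- canopy (a point): Middle of the free edge of the reader's fixed clear canopy, 125 mm above the bench. Along this point's axes (those of tray_pin when the tray is home) the canopy is 216 mm wide along y, 12 mm thick, and runs 155 mm along +x to the reader's housing: 190 mm deep, 260 mm wide, 158 mm high, its lens 220 mm. Cassettes under it cannot be lifted out.
- drawer (a joint): How far the drawer of the stainless dry-store unit is pulled out, m: 0 = fully shut, 0.205 = fully open. It stays where it is left; about 3 N plus 10 N per m/s slides it.
- drawer_floor (a point): On the drawer's inner floor, at the middle of the front panel's inner face, 16 mm above the bench; x points into the unit (shutting). Inside 215 mm deep along +x, 258 mm wide along y; side walls 60 mm and clear front panel 106 mm above the floor. Reached from above between the front panel and the unit's front face, which lies as far behind the panel as the joint value.
- store_front (a point): Foot of the middle of the dry-store unit's front face, on the bench; x points into the unit. The unit is 300 mm wide, 250 mm deep, 144 mm high; cassettes standing in the drawer pass under its top with 28 mm to spare.
- drawer_handle (a point): Middle of the drawer's bar handle (120 mm long along y), 35 mm in front of the drawer's front panel, 64 mm above the bench; same axes as drawer_floor.
- cassette0_mid (a point): Blue wafer cassette (3 or 4 identical ones are there; None at the start if this one is absent), on the tray at the start; this point is its centre, half-way up, 40.5 mm above its foot. Body 84 mm along x, 60 mm along y, 50 mm high, 0.14 to 0.28 kg; above it a carrying bar 86 mm long along x, 14 mm wide along y, 14 mm high, whose middle lies 33.5 mm above this point (74 mm above the foot), with 17 mm of free height between bar and body. z is up when it stands.
- cassette1_mid (a point): Another cassette like cassette0.
- cassette2_mid (a point): Another cassette like cassette0.
- cassette3_mid (a point): Another cassette like cassette0.
- wash_bottle: White bottle, 56 mm wide, 140 mm high. Leave alone. Origin at the middle of its underside.
- wafer_jar: Flat round grey jar, 104 mm wide, 34 mm high. Leave alone. Origin at the middle of its underside.
- jar_small: Small round black jar, 74 mm wide, 45 mm high, on top of the dry-store unit. Leave alone. Origin at the middle of its underside.
- wipes: Cardboard box of wipes, 110 x 200 x 81 mm. Leave alone. Origin at the middle of its underside.
- wand: Vacuum pick-up wand lying on the bench, 180 mm long, 16 mm thick. Leave alone. Origin at the middle of its underside.
- scanner: Hand scanner lying on the bench, 175 x 55 x 45 mm. Leave alone. Origin at the middle of its underside.
- partbin: Open grey bin, 120 x 160 x 70 mm. Leave alone. Origin at the middle of its underside.
Mind the look-alikes: they are no part of the job. Leave any pink or turquoise look-alike of the part that bears cassette0_mid alone.

How it is judged:
By the outcome, as a careful person would: the job done as asked, in the order asked, and still so for the second after the job is handed in, with the robot touching nothing.
Of cassette0, cassette1, cassette2, cassette3 only 3 to 4 are there at a start; the rules pass over those that are not, and their reading is None.
At some moment in a run one of cassette0, cassette1, cassette2, cassette3 may be knocked a few centimetres aside while the robot is not near it.
Once in a run the grip may slacken for a moment while it holds something.
It also fails if it takes over 210 s, if anything falls off the work surface, if the arm or the gripper's body presses on something with over 40 N, if the wrist force passes 120 N, or if a joint passes its speed limit or range.

## Working session

There is one attempt and no reset: what is moved stays moved. The work goes in short steps, each a Python script; the robot and the scene stay as the last script left them, time stands still between calls to the robot, and variables do not carry over. Pictures are saved under pics/ and viewed, and the job is handed in when it is done.

```bash
ls; mkdir -p pics; python3 - <<'E'
from station import r
import cv2,numpy as np
for n in ["scene","top","wrist"]:
    s=r.snapshot(n); cv2.imwrite(f"pics/{n}0.png",cv2.resize(s["image"][:,:,::-1],(800,600),interpolation=cv2.INTER_CUBIC)); print(n,s["vertical_fov"],s["cx"],s["cy"]); print(np.round(s["T"],3).tolist())
print(r.current_time_s(),r.current_orientation(),r.current_opening())
E
```

```text
pics
scene 56.60476100236022 279.4097138333434 210.50209604913752
[[0.523, 0.566, -0.637, 1528.676], [0.852, -0.334, 0.402, -615.212], [0.015, -0.754, -0.657, 1143.644], [0.0, 0.0, 0.0, 1.0]]
top 53.13983805630136 273.9304232356682 213.87672557197735
[[-0.026, -0.998, 0.055, 451.338], [-1.0, 0.026, 0.006, -15.484], [-0.008, -0.055, -0.998, 1396.438], [0.0, 0.0, 0.0, 1.0]]
wrist 65.70646984690485 277.28594502708785 214.5419854779776
[[0.266, -0.914, -0.307, 219.989], [-0.964, -0.252, -0.084, -484.331], [-0.0, 0.318, -0.948, 384.381], [0.0, 0.0, 0.0, 1.0]]
0.15 [-103.48565458   89.94458037   91.91726965] 1.0015732015539254
```

View pics/scene0.png

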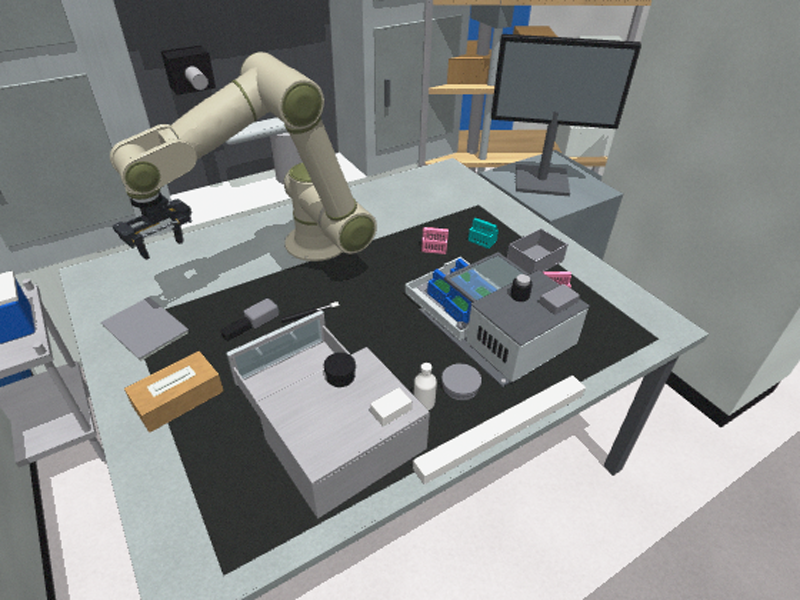

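View pics/top0.png

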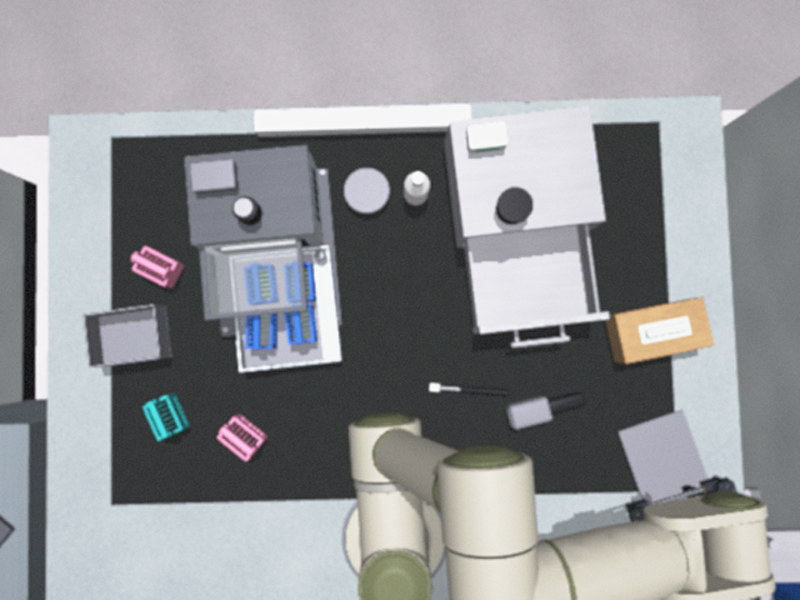

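View pics/wrist0.png

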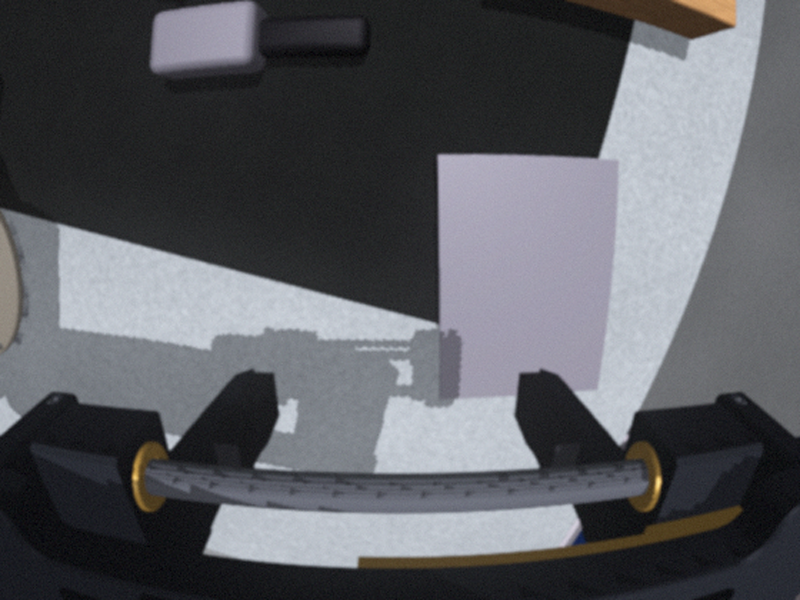

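```bash
cat > h.py <<'E'
from station import r
import cv2,numpy as np
from scipy.spatial.transform import Rotation as Ro
def snap(n,fn,box=None,w=800):
    s=r.snapshot(n); im=s["image"]; np.savez(f"pics/{fn}.npz",**{k:np.asarray(v) for k,v in s.items()})
    if box is None: box=(0,0,560,420)
    crop(im,fn,box); return s
def crop(im,fn,box):
    x0,y0,x1,y1=box; k=min(800/(x1-x0),600/(y1-y0))
    c=cv2.resize(im[y0:y1,x0:x1,::-1],None,fx=k,fy=k,interpolation=cv2.INTER_CUBIC)
    # ticks
    for u in range((x0//20+1)*20,x1,20):
        cv2.line(c,(int((u-x0)*k),0),(int((u-x0)*k),6),(0,0,255),1); cv2.putText(c,str(u),(int((u-x0)*k)-10,16),0,.35,(0,0,255),1)
    for v in range((y0//20+1)*20,y1,20):
        cv2.line(c,(0,int((v-y0)*k)),(6,int((v-y0)*k)),(0,0,255),1); cv2.putText(c,str(v),(8,int((v-y0)*k)+4),0,.35,(0,0,255),1)
    cv2.imwrite(f"pics/{fn}.png",c)
def load(fn): return dict(np.load(f"pics/{fn}.npz"))
def ray(s,u,v,fish=False):
    f=210/np.tan(np.radians(float(s["vertical_fov"]))/2)
    a=(u-s["cx"]); b=(v-s["cy"])
    if fish:
        rr=np.hypot(a,b); th=rr/f; d=np.array([np.sin(th)*a/max(rr,1e-9),np.sin(th)*b/max(rr,1e-9),np.cos(th)])
    else: d=np.array([a/f,b/f,1.])
    T=s["T"]; return T[:3,3],T[:3,:3]@d
def px(s,u,v,z,fish=False):
    o,d=ray(s,u,v,fish); return (o+d*(z-o[2])/d[2])
def proj(s,p,fish=False):
    f=210/np.tan(np.radians(float(s["vertical_fov"]))/2); T=s["T"]
    c=T[:3,:3].T@(np.asarray(p,float)-T[:3,3])
    if fish:
        q=np.hypot(c[0],c[1]); th=np.arctan2(q,c[2]); k=f*th/max(q,1e-9); return np.array([s["cx"]+k*c[0],s["cy"]+k*c[1]])
    return np.array([s["cx"]+f*c[0]/c[2],s["cy"]+f*c[1]/c[2]])
E
python3 - <<'E'
from h import *
s=snap("top","t1",(120,90,260,280)); im=s["image"]
crop(im,"t1b",(300,70,450,260))
s=snap("scene","s1",(270,150,430,280)); crop(s["image"],"s1b",(150,210,320,360))
E
```

```text
(no output)
```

View pics/t1.png

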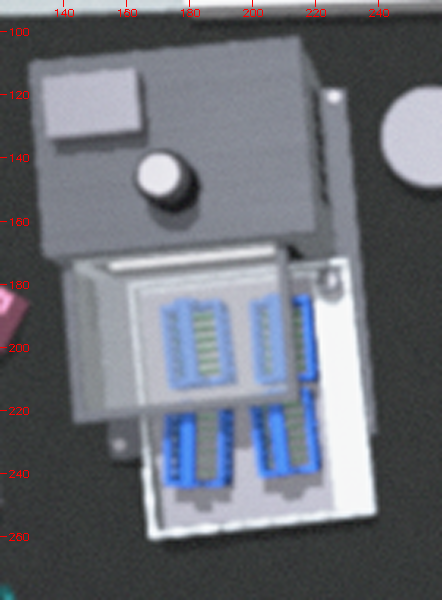

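View pics/t1b.png

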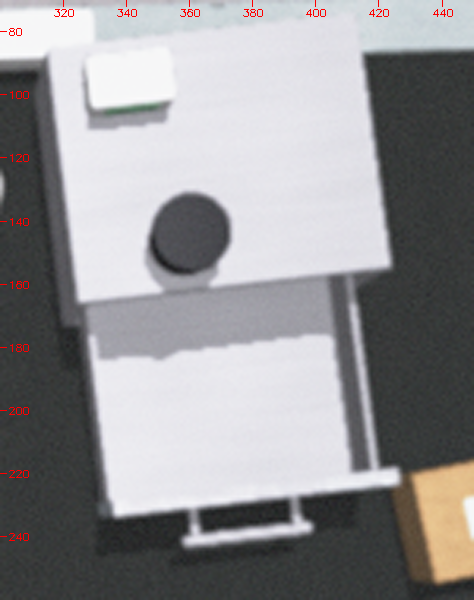

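View pics/s1.png

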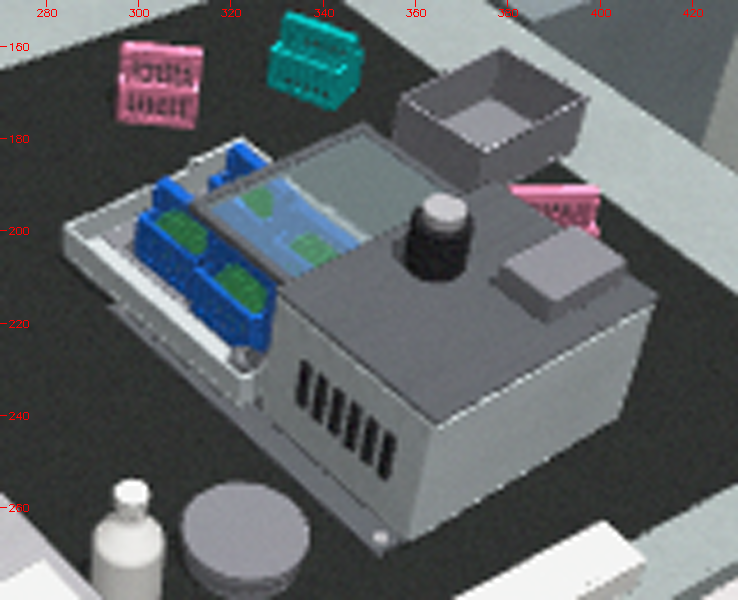

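```bash
python3 - <<'E'
from h import *
s=load("t1")
for n,u,v,z in [("BL",150,261,60),("BL",150,261,42),("BR",239,252,42),("TR",230,173,42),("pin",225,179,22),("pin",225,179,50),
 ("canFL",144,223,131),("canFR",215,217,131),("housFL",134,171,158),("housFR",219,163,158),("housBR",215,102,158),
 ("unitFL",325,166,144),("unitFR",423,154.5,144),("panL",336,232,122),("panR",427,222,122),("hL",358,241.5,64),("hR",398.5,236,64)]:
    print(n,px(s,u,v,z).round(0))
E
```

```text
BL [386. 390.  60.]
BL [385. 395.  42.]
BR [406. 108.  42.]
TR [663. 132.  42.]
pin [647. 151.  22.]
pin [643. 148.  50.]
canFL [504. 385. 131.]
canFR [517. 170. 131.]
housFL [659. 405. 158.]
housFR [676. 152. 158.]
housBR [861. 160. 158.]
unitFL [ 661. -165.  144.]
unitFR [ 687. -460.  144.]
panL [ 462. -194.  122.]
panR [ 485. -470.  122.]
hL [ 431. -271.   64.]
hR [ 445. -399.   64.]
```

```bash
python3 - <<'E'
from h import *
s=load("t1")
for n,u,v,z in [("BL",166.9,261,60),("BL",166.9,261,42),("BR",239,253,42),("TR",230.8,171.7,42),("pin",224.5,178,22),("pin",224.5,178,50),
 ("canFL",144,224,131),("canFR",214,216.7,131)]:
    print(n,px(s,u,v,z).round(0))
bl=px(s,166.9,261,60)
# pin from yaw + corner
for yaw in [4,5,6,7]:
    R=Ro.from_euler('z',yaw,degrees=True).as_matrix()
    print(yaw,bl-R@[-240,205,0], px(s,239,253,42)-R@[-240,-20,0],px(s,230.8,171.7,42)-R@[20,-20,0])
# cassettes bars: overlay
E
```

```text
BL [384. 336.  60.]
BL [384. 341.  42.]
BR [403. 108.  42.]
TR [667. 129.  42.]
pin [650. 153.  22.]
pin [646. 149.  50.]
canFL [501. 385. 131.]
canFR [518. 173. 131.]
4 [638.18640483 148.44186237  60.        ] [641.25746427 145.07247108  42.        ] [645.87809916 147.96001461  42.        ]
5 [641.42461046 152.89840413  60.        ] [640.58083437 149.2209086   42.        ] [645.55750083 147.58464218  42.        ]
6 [644.58454551 157.41078161  60.        ] [639.8319073  153.35690547  42.        ] [645.24350247 147.20373172  42.        ]
7 [647.66524745 161.97762031  60.        ] [639.01091121 157.47920182  42.        ] [644.93619974 146.81739924  42.        ]
```

```bash
cat >> h.py <<'E'
def down(a):
    a=np.radians(a); y=np.array([np.cos(a),np.sin(a),0]); x=np.array([0,0,-1.]); z=np.cross(x,y)
    import warnings
    with warnings.catch_warnings():
        warnings.simplefilter("ignore"); return Ro.from_matrix(np.array([x,y,z]).T).as_euler('xyz',degrees=True)
PIN=np.array([642.,149.]); Y0=5.0
def tr(x,y,th):  # tray local -> world xy, th tray angle deg
    a=np.radians(th+Y0); c,s=np.cos(a),np.sin(a); return PIN+np.array([c*x-s*y,s*x+c*y])
E
python3 - <<'E'
from h import *
print(down(0),r.current_orientation())
M=Ro.from_euler('xyz',r.current_orientation(),degrees=True).as_matrix(); print(M.round(2))
for off in (90,-90):
  for th in range(0,91,15):
    p=tr(-210,225,th); q=r.inverse_kinematics([*p,46],down(th+Y0+off)); print(th,p.round(0),None if q is None else np.round(q,0))
E
```

```text
[90. 90.  0.] [-101.47709913   89.9708233    93.92275207]
[[-0.    0.27 -0.96]
 [ 0.   -0.96 -0.27]
 [-1.   -0.   -0.  ]]
0 [413. 355.] [ 28.  30.  93.  -0.  56. -67.]
15 [368. 289.] [ 24.  22. 106.  -0.  51. -86.]
30 [341. 213.] [  15.   16.  117.   -0.   48. -110.]
45 [335. 133.] [   3.   11.  123.   -0.   46. -137.]
60 [349.  54.] None
75 [384. -19.] None
90 [436. -80.] [-26.  20. 110.   0.  50. 149.]
0 [413. 355.] [ 28.  30.  93.  -0.  56. 113.]
15 [368. 289.] [ 24.  22. 106.  -0.  51.  94.]
30 [341. 213.] [ 15.  16. 117.  -0.  48.  70.]
45 [335. 133.] [  3.  11. 123.  -0.  46.  43.]
60 [349.  54.] [-10.  10. 124.  -0.  46.  15.]
75 [384. -19.] [-20.  14. 120.  -0.  47. -10.]
90 [436. -80.] [-26.  20. 110.   0.  50. -31.]
```

```bash
python3 - <<'E'
from h import *
p=tr(-210,250,0)
r.reach([*p,230],down(Y0-90)); r.move_gripper(0.0)
s=snap("wrist","w1"); print(r.current_tcp_pos(),r.current_qpos(),r.current_time_s())
E
```

```text
[411.00491874 379.74555515 230.02866354] [ 3.07413702e+01  2.14249961e+01  7.72735816e+01 -1.18822822e-03
  8.12990277e+01  1.15740999e+02] 4.8417
```

View pics/w1.png

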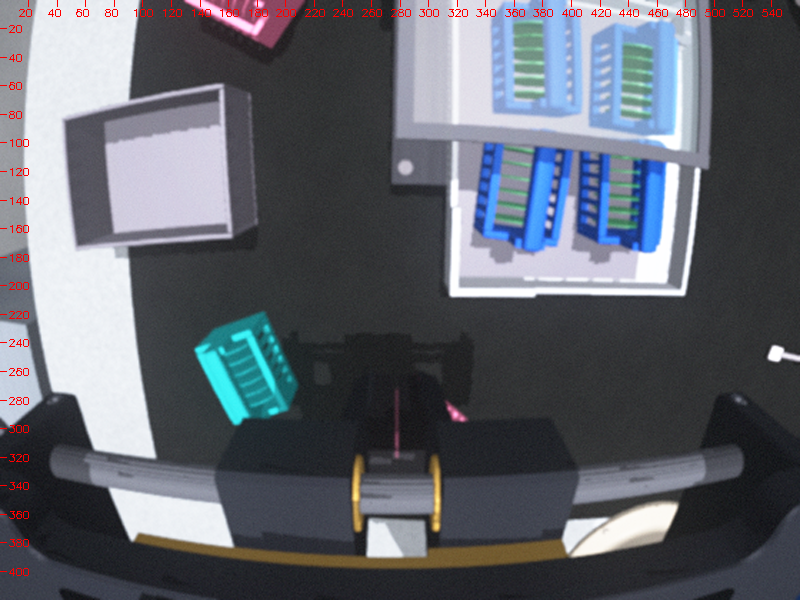

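```bash
python3 - <<'E'
from h import *
s=load("w1"); k=1.42857
im=s["image"]; crop(im,"w1c",(260,60,540,240))
for n,u,v,z in [("BL",450/k,295/k,60),("BR",685/k,294/k,42),("BR",685/k,294/k,50),("canL",397/k,137/k,131),("canR",708/k,167/k,131),("guardEndx",453/k,180/k,60),("pink?",405/k,167/k,10)]:
    print(n,px(s,u,v,z,True).round(0))
print(tr(-240,205,0),tr(-240,-20,0))
E
```

```text
BL [391. 335.  60.]
BR [408. 103.  42.]
BR [410. 109.  50.]
canL [506. 387. 131.]
canR [521. 172. 131.]
guardEndx [480. 343.  60.]
pink? [486. 378.  10.]
[385.04634519 332.30253485] [404.65638731 108.15872778]
```

View pics/w1c.png

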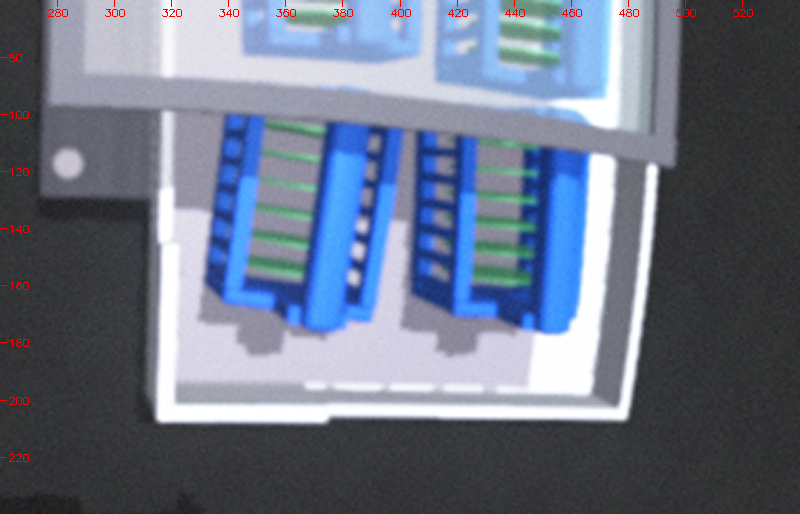

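```bash
sed -i 's/^PIN=.*/PIN=np.array([645.,150.]); Y0=4.6/' h.py; python3 - <<'E'
from h import *
p=tr(-210,250,0)
r.move_linear([*p,46],rate=200,frame=down(Y0-90))
print(r.current_tcp_pos(),r.current_force())
c=r.move_linear([*tr(-210,205,0),46],rate=40,contact_N=2)
t=r.current_tcp_pos(); a=np.radians(Y0); d=np.array(t[:2])-PIN
print(c,t,"local",[np.cos(a)*d[0]+np.sin(a)*d[1],-np.sin(a)*d[0]+np.cos(a)*d[1]],r.current_force(),r.current_time_s())
E
```

```text
[416.15927567 382.6945641   47.06383926] [-0.37200998  0.49891274  0.93463612]
False [419.22028034 337.66871689  46.00148471] local [np.float64(-210.00162651651317), np.float64(205.17150379859416)] [-0.46405143  0.12162371 -0.71193104] 7.1833
```

```bash
python3 - <<'E'
from h import *
s=snap("wrist","w2"); snap("scene","s2",(250,120,410,270))
E
```

```text
(no output)
```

View pics/w2.png

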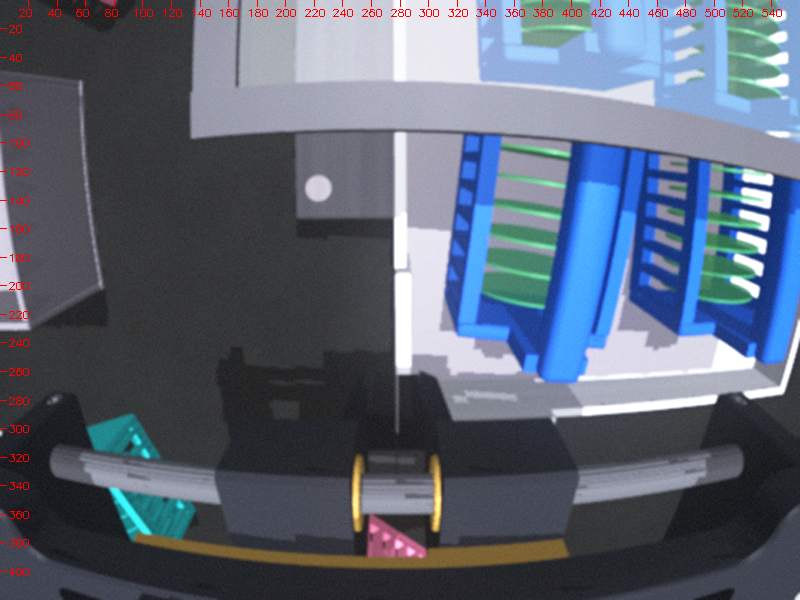

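View pics/s2.png

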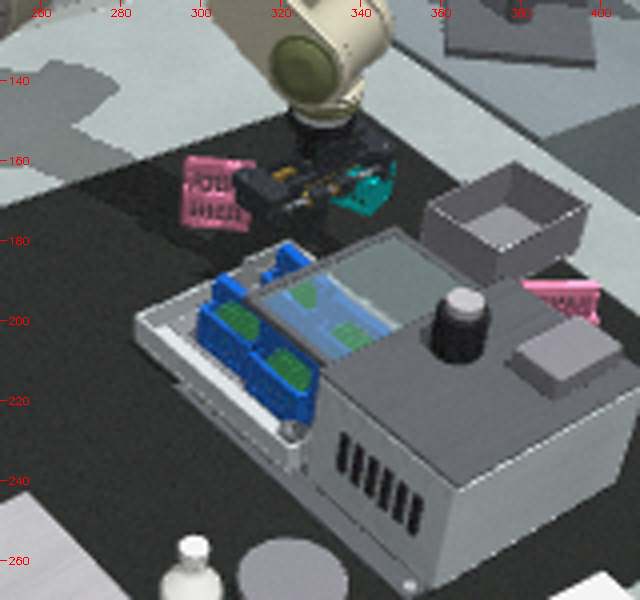

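```bash
python3 - <<'E'
from h import *
s=load("w2"); k=1.42857
t=r.current_tcp_pos(); print("tcp proj crop",proj(s,t,True)*k)
for n,u,v,z in [("edge",395,265,60),("edge2",395,360,60),("BR",782,395,42),("BR",782,395,50)]:
    print(n,px(s,u/k,v/k,z,True).round(0))
s1=load("w1")
print(proj(s1,[385,335,60],True)*k)
crop(s["image"],"w2c",(220,160,400,330))
E
```

```text
tcp proj crop [394.9521492  358.43073268]
edge [463. 341.  60.]
edge2 [425. 338.  60.]
BR [403.  99.  42.]
BR [407. 110.  50.]
[448.56753808 301.71336927]
```

View pics/w2c.png

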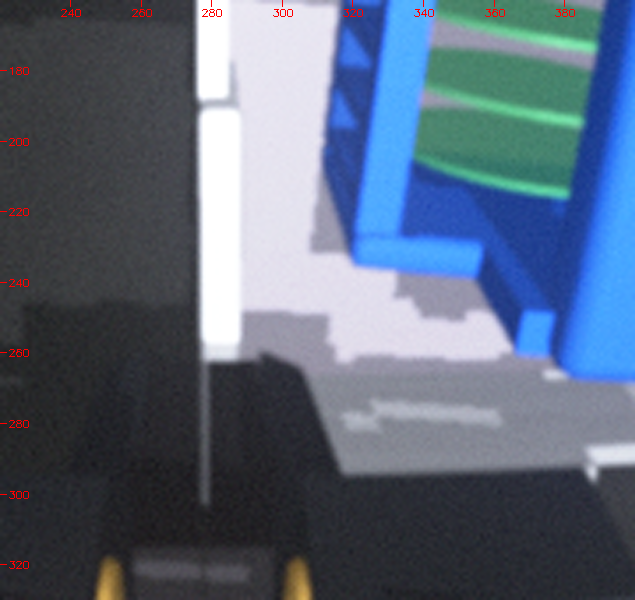

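```bash
python3 - <<'E'
from h import *
s=load("s2")
print(r.current_opening())
for p in [[391,335,60],[385,333,60],[403,108,42],r.current_tcp_pos()]:
    print((proj(s,p)-[250,120])*4)
crop(s["image"],"s2c",(280,150,350,210))
E
```

```text
0.00436146579238632
[288.29974973 238.19694095]
[283.87435962 236.06592619]
[128.05375311 318.50327565]
[303.46861648 259.75659182]
```

View pics/s2c.png

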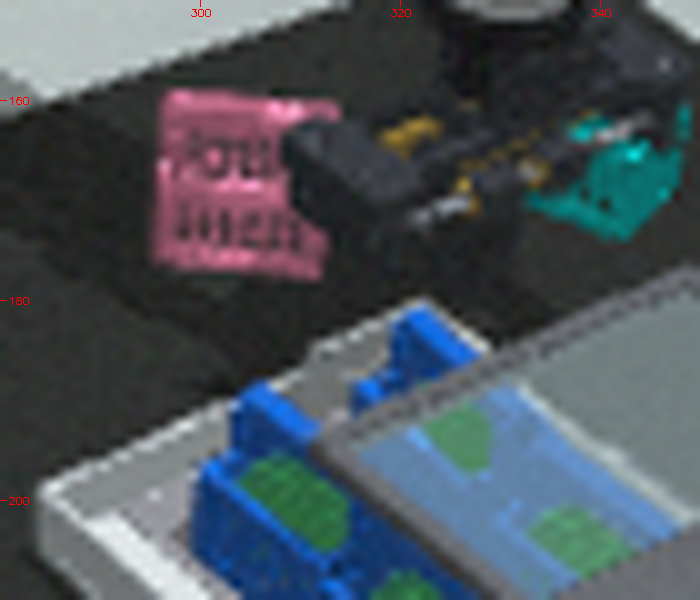

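```bash
python3 - <<'E'
from h import *
for y in range(203,178,-2):
    c=r.move_linear([*tr(-210,y,0),46],rate=30,contact_N=2)
    print(y,c,np.round(r.current_tcp_pos(),1),np.round(r.current_force(),1))
    if c: break
E
```

```text
203 False [419.4 335.4  46. ] [-0.3 -0.4  0.6]
201 False [419.6 333.4  46. ] [-0.2  0.5  0.3]
199 False [419.8 331.4  46. ] [0.2 0.4 1.4]
197 False [419.9 329.4  46. ] [-0.1  0.1  0.9]
195 False [420.1 327.4  46. ] [-0.3  0.2  0.2]
193 False [420.2 325.4  46. ] [-0.6  0.  -0.7]
191 False [420.4 323.4  46. ] [-0.5 -0.2 -0.1]
189 False [420.5 321.5  46. ] [ 0.1  0.7 -0.1]
187 False [420.7 319.5  46. ] [-0.1 -0.5 -0. ]
185 False [420.8 317.5  46. ] [ 0.9  0.2 -0.4]
183 False [421.  315.5  46. ] [ 0.3 -0.2  0.5]
181 False [421.2 313.5  46. ] [-0.5 -0.2 -0.4]
179 False [421.3 311.5  46. ] [-1.6  0.7 -0.6]
```

```bash
python3 - <<'E'
from h import *
s=snap("wrist","w3"); s=snap("scene","s3",(270,140,370,215)); crop(snap("top","t3")["image"],"t3c",(130,160,260,290))
E
```

```text
(no output)
```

View pics/w3.png

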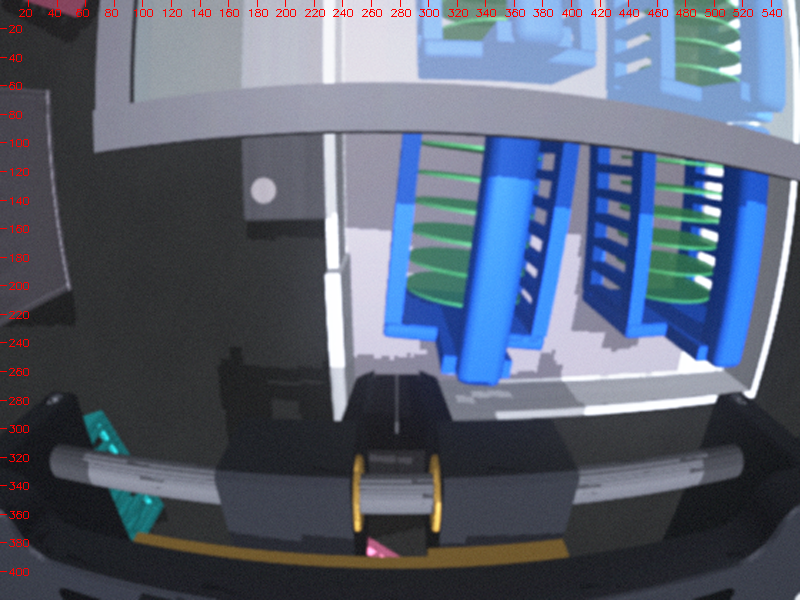

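View pics/s3.png

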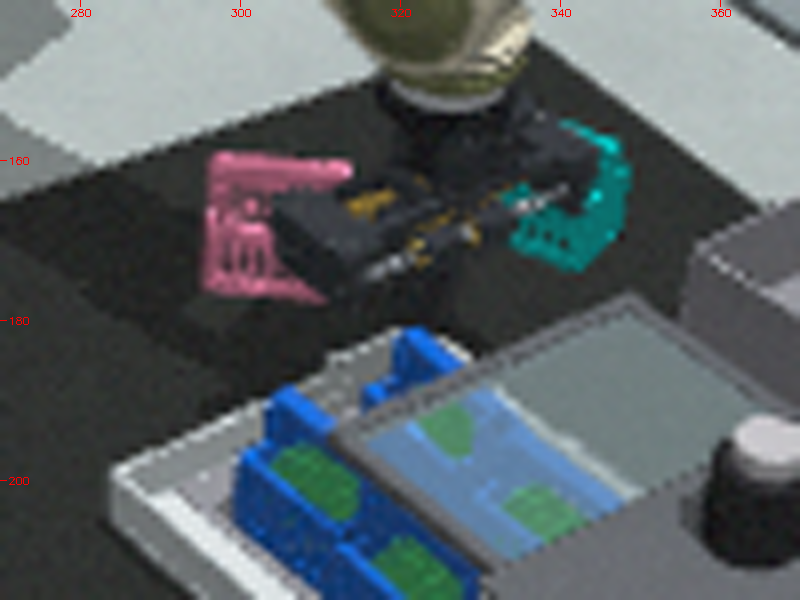

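View pics/t3c.png

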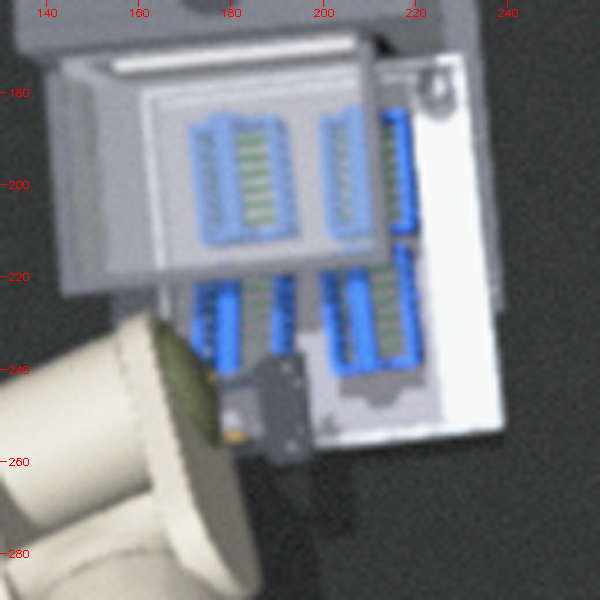

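```bash
python3 - <<'E'
from h import *
t=np.array(r.current_tcp_pos()); print(t)
s=load("s3"); w=load("w3"); tp=load("t3")
for dz in (0,19,64,110): print(dz,proj(s,t+[0,0,dz]),proj(w,t+[0,0,dz],True),proj(tp,t+[0,0,dz]))
print(w["T"].round(3))
crop(s["image"],"s3c",(300,160,340,190))
crop(w["image"],"w3c",(220,180,340,300))
E
```

```text
[421.34377479 311.61149433  46.01718945]
0 [321.60884673 186.90876397] [276.2614647  250.87143257] [175.54504804 249.0249614 ]
19 [321.96631031 183.61979377] [276.1926787  265.29526073] [174.09608564 249.19619735]
64 [322.83318474 175.64380894] [275.97363322 312.90449164] [170.49364678 249.62192756]
110 [323.74998722 167.2084434 ] [275.62769044 394.51459047] [166.54107245 250.08903618]
[[ 8.00000e-02 -9.45000e-01 -3.17000e-01  5.04636e+02]
 [-9.97000e-01 -7.60000e-02 -2.60000e-02  3.17850e+02]
 [ 1.00000e-03  3.18000e-01 -9.48000e-01  2.25427e+02]
 [ 0.00000e+00  0.00000e+00  0.00000e+00  1.00000e+00]]
```

View pics/s3c.png

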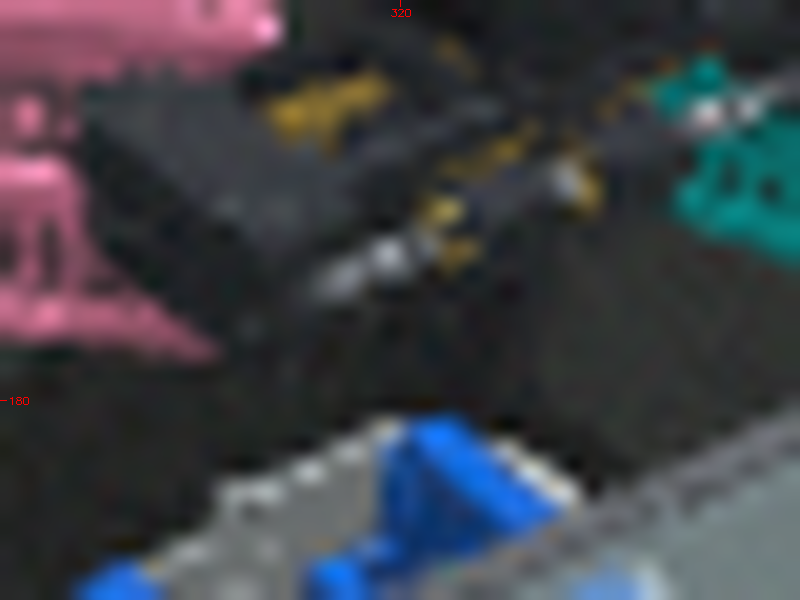

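View pics/w3c.png

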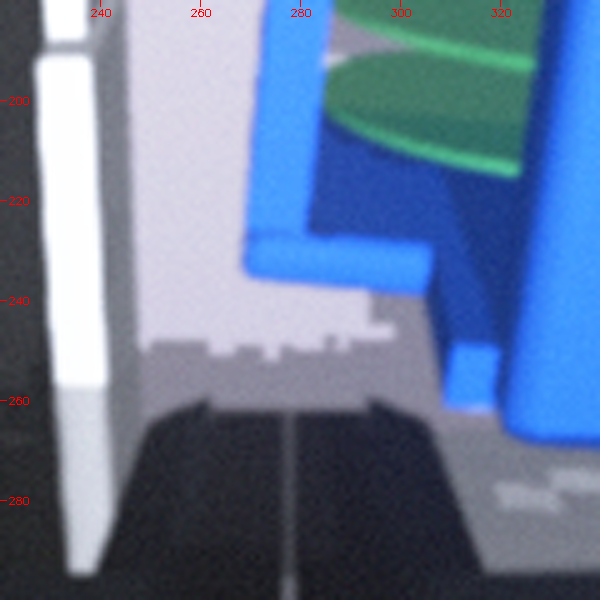

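```bash
python3 - <<'E'
from h import *
r.move_linear([*tr(-210,250,0),60],rate=150)
r.move_linear([*tr(-210,250,0),20],rate=100)
c=r.move_linear([*tr(-210,250,0),-12],rate=15,contact_N=3)
print(c,r.current_tcp_pos(),r.current_force(),r.current_time_s())
s=snap("wrist","w4")
crop(s["image"],"w4c",(200,180,360,300))
E
```

```text
False [415.62373307 382.34016917 -11.97047375] [-0.39221626  1.43788968  1.23926564] 14.15
```

View pics/w4c.png

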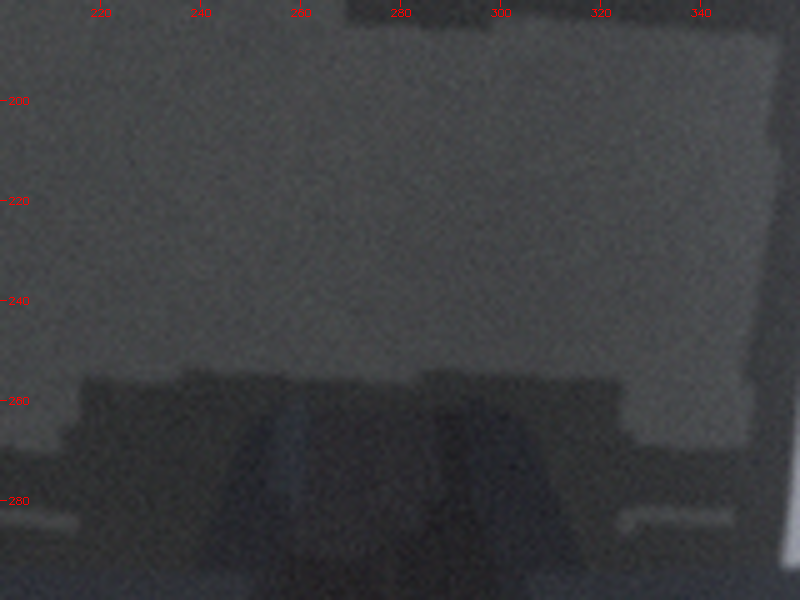

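```bash
python3 - <<'E'
from h import *
c=r.move_linear([*tr(-210,250,0),-30],rate=8,contact_N=3)
print(c,r.current_tcp_pos(),r.current_force(),r.current_qpos())
r.move_linear([*tr(-210,250,0),10],rate=100)
E
```

```text
True [415.67669549 382.33396804 -18.54913067] [-1.26177578  0.24067834  5.7112137 ] [ 3.07340329e+01  3.82024189e+01  9.14281749e+01 -2.60153407e-02
  5.03723709e+01  1.16136060e+02]
```

```bash
python3 - <<'E'
from h import *
s=load("s3"); t=np.array([421.3,311.6,64.5])
for h in (45,64):
  for dx in (-37,37):
    for dy in (-93,93): print(h,dx,dy,proj(s,t+[dx,dy,h]).round(1))
w=load("w3")
for d in (-9,0,9): print(proj(w,t+[d,0,0],True), proj(w,t+[d,17,0],True))
E
```

```text
45 -37 -93 [301.1 177.7]
45 -37 93 [334.2 165.8]
45 37 -93 [310.6 186.4]
45 37 93 [344.2 173.8]
64 -37 -93 [301.3 174.3]
64 -37 93 [334.6 162.4]
64 37 -93 [310.9 182.9]
64 37 93 [344.7 170.4]
[274.95805786 278.88838675] [245.07761034 276.62086857]
[276.20912149 264.93777678] [245.69682723 262.62034498]
[277.51399229 250.33634383] [246.38373685 247.97053714]
```

```bash
python3 - <<'E'
from h import *
s=load("s3"); im=s["image"]
g=np.clip(im.astype(float)*3,0,255).astype(np.uint8)
crop(g,"s3d",(280,140,380,200))
E
```

```text
(no output)
```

View pics/s3d.png

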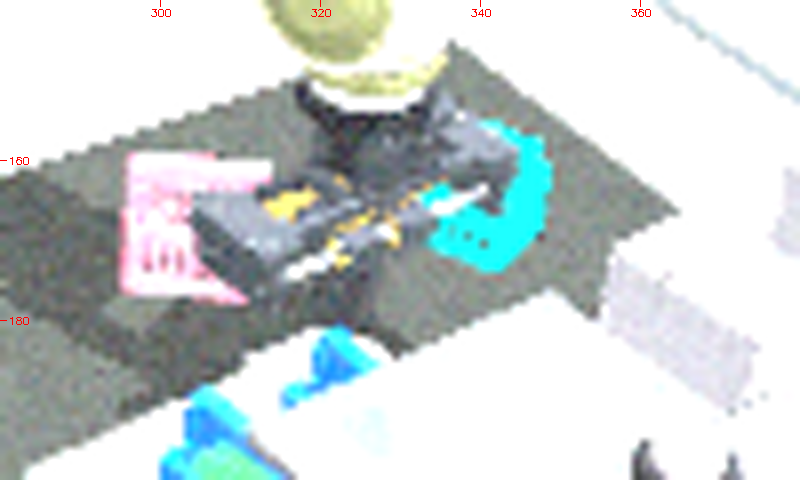

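```bash
echo 'OFF=18.5' >> h.py; python3 - <<'E'
from h import *
z=44-OFF
r.move_linear([*tr(-210,250,0),z],rate=150)
c=r.move_linear([*tr(-210,195,0),z],rate=30,contact_N=2)
t=r.current_tcp_pos(); a=np.radians(Y0); d=np.array(t[:2])-PIN
print(c,t,"local",[np.cos(a)*d[0]+np.sin(a)*d[1],-np.sin(a)*d[0]+np.cos(a)*d[1]],r.current_force(),r.current_time_s())
E
```

```text
True [418.27814552 347.85107618  25.47735199] local [np.float64(-210.12411234477872), np.float64(215.39662267203576)] [-0.76544545  0.2822979   2.74938194] 17.0833
```

```bash
python3 - <<'E'
from h import *
z=44-OFF
for th in (2,6,12):
    r.move_linear([*tr(-210,214.5,th),z],rate=50,frame=down(Y0+th-90))
    print(th,np.round(r.current_tcp_pos(),1),np.round(r.current_force(),1))
s=snap("wrist","w5")
E
```

```text
2 [411.6 338.8  25.5] [-1.6 -0.2  0.6]
6 [399.2 322.   25.4] [ 0.   0.1 -0.2]
12 [382.4 295.5  25.4] [-1.3 -0.   1.2]
```

View pics/w5.png

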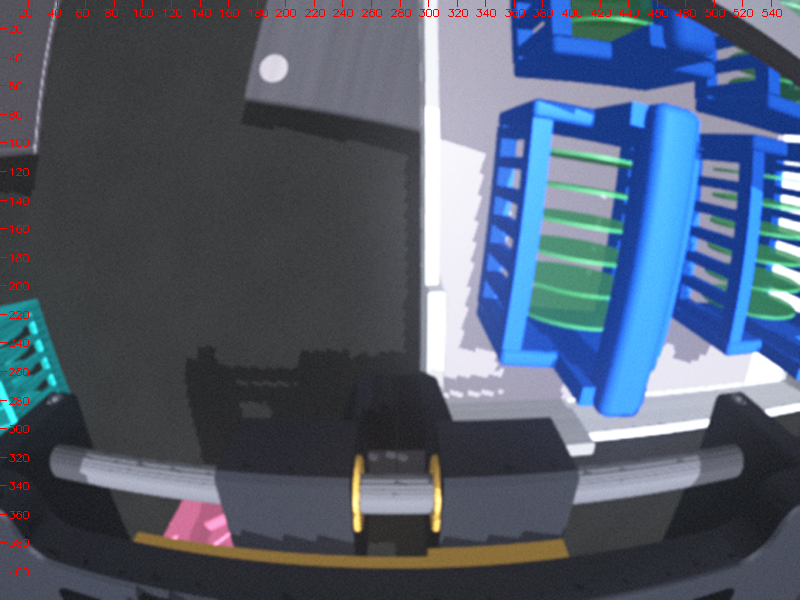

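```bash
python3 - <<'E'
from h import *
z=44-OFF
for th in range(20,85,8):
    r.move_linear([*tr(-210,214.5,th),z],rate=65,frame=down(Y0+th-90))
    f=np.array(r.current_force()); print(th,np.round(f,1),end=';')
    if np.linalg.norm(f)>25: break
print(r.current_time_s())
s=snap("top","t6",(100,90,340,300))
E
```

```text
20 [-0.  -0.1 -0. ];28 [ 0.2 -0.7  0.3];36 [ 0.8  0.1 -0.7];44 [-0.   0.4 -0.4];52 [-0.2  0.  -0. ];60 [-0.3 -0.5 -0.2];68 [ 0.4 -0.1 -0.5];76 [-0.2 -0.2  0.6];84 [-0.9 -0.7  0.1];25.975
```

View pics/t6.png

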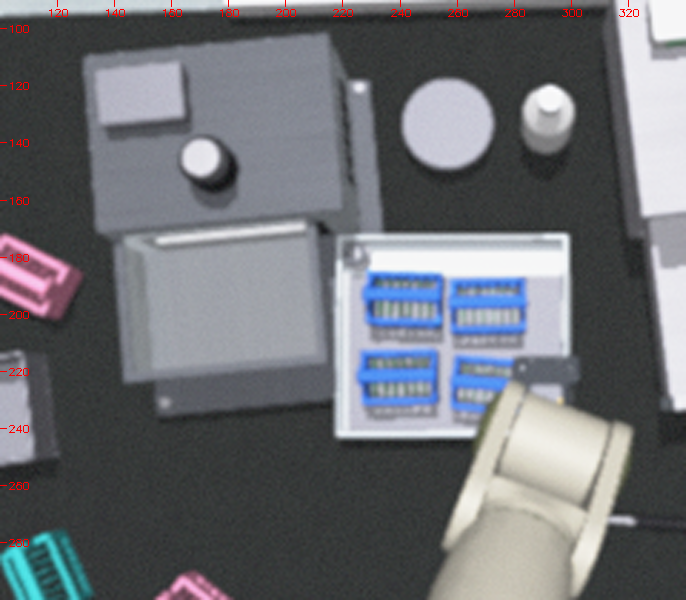

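```bash
python3 - <<'E'
from h import *
z=44-OFF
for th in (87,89,90,91,92,93):
    c=r.move_linear([*tr(-210,214.5,th),z],rate=25,frame=down(Y0+th-90),contact_N=12)
    f=np.array(r.current_force()); print(th,c,np.round(f,1),np.round(r.current_tcp_pos(),1))
    if c or np.linalg.norm(f)>12: break
print(r.current_time_s())
E
```

```text
87 False [0.2 0.5 0.6] [436.7 -66.1  25.6]
89 False [ 1.  -0.3 -1. ] [444.4 -73.3  25.5]
90 True [-3.4  2.6  7.6] [446.2 -75.3  25.3]
27.6333
```

```bash
python3 - <<'E'
from h import *
z=44-OFF
c=r.move_linear([*tr(-210,214.5,91.5),z],rate=15,contact_N=15)
f=np.array(r.current_force()); print(c,np.round(f,1),np.round(r.current_tcp_pos(),1))
th=90
r.move_linear([*tr(-210,235,th),z],rate=100)
r.move_linear([*tr(-210,235,th),200],rate=250)
# go over tray centre to look
p=tr(-110,95,90); print(p)
r.move_gripper(0.45)
r.reach([p[0]-60,p[1],260],down(0)); print(r.current_qpos().round(0))
s=snap("wrist","w6"); t=snap("top","t7",(200,150,310,250)); print(r.current_time_s())
E
```

```text
True [-3.9  3.5  9.6] [446.  -75.2  25.3]
[559.12788822  32.73542556]
[-10.  13.  85.  -0.  83. -10.]
30.6417
```

View pics/w6.png

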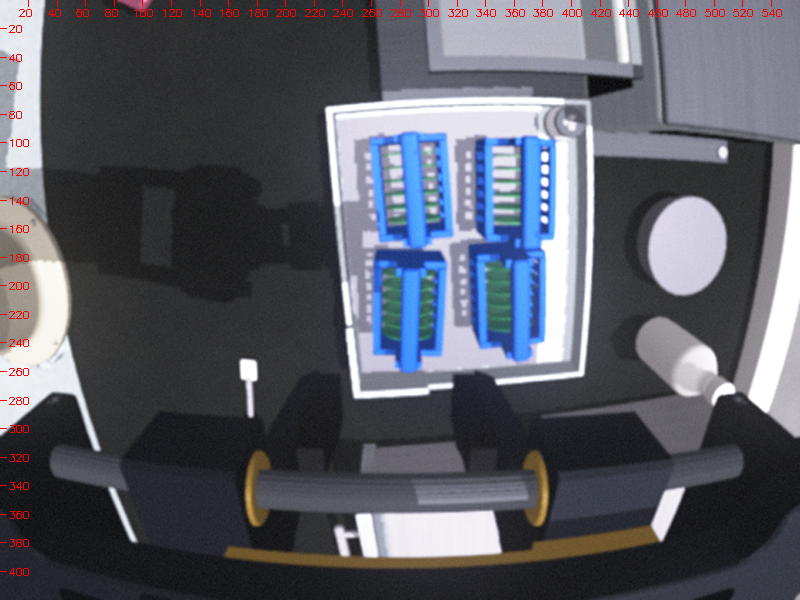

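View pics/t7.png

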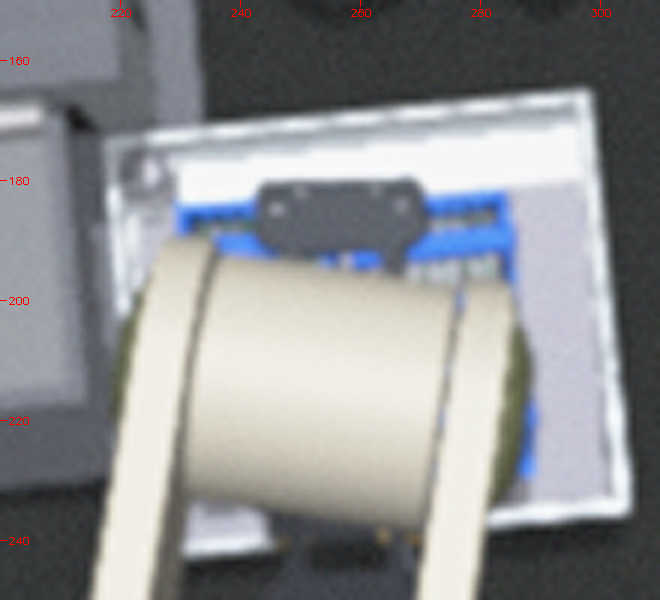

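```bash
python3 - <<'E'
from h import *
s=load("w6"); crop(s["image"],"w6c",(250,80,400,190)); crop(s["image"],"w6d",(250,160,400,270))
E
```

```text
(no output)
```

View pics/w6c.png

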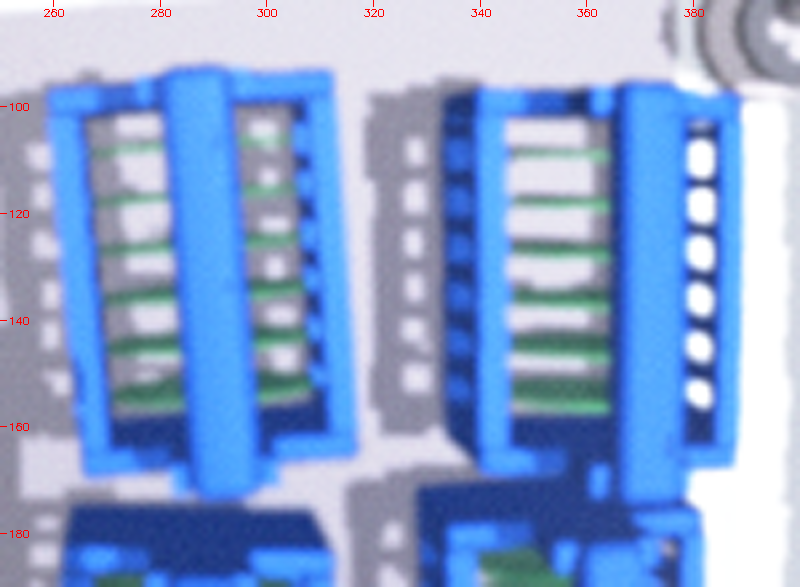

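View pics/w6d.png

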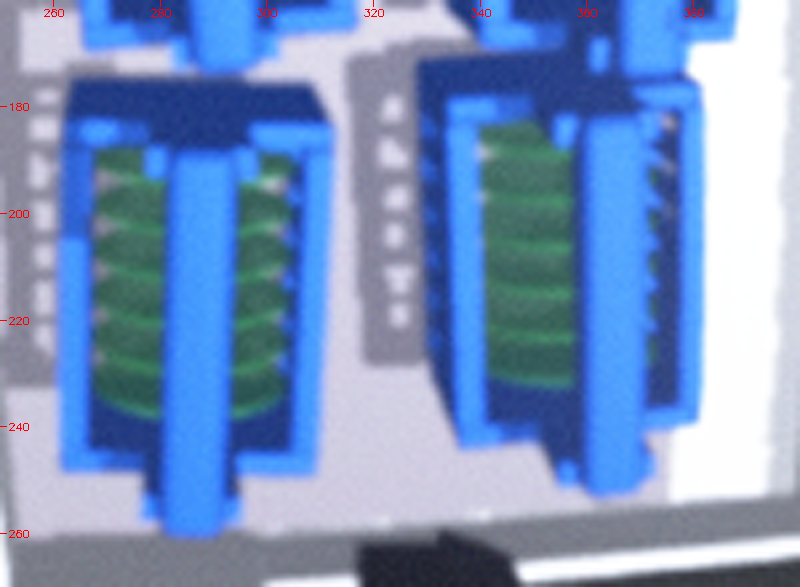

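```bash
python3 - <<'E'
from h import *
s=load("w6"); print(s["T"][:3,3])
for n,a,b in [("A",(286.6,92.8),(292.2,172.8)),("B",(371.9,95.6),(372.8,173.8)),("C",(288.4,188.1),(286.2,260.3)),("D",(364.9,181.6),(364.8,252.8))]:
    P=px(s,*a,103,True);Q=px(s,*b,103,True); d=P-Q
    print(n,((P+Q)/2).round(1),"len",np.linalg.norm(d).round(1),"yaw",np.degrees(np.arctan2(d[1],d[0])).round(1))
# tray corners at z 60 guard?
for u,v,z in [(355/1.42857,397/1.42857,60),(583/1.42857,377/1.42857,50),(592/1.42857,102/1.42857,50)]: print(px(s,u,v,z,True).round(0))
print(tr(-240,205,90),tr(-240,-20,90),tr(20,-20,90))
E
```

```text
[499.27172    115.03286869 438.61430043]
A [511.4  89.9 103. ] len 83.7 yaw 94.3
B [599.5  90.4 103. ] len 83.9 yaw 93.5
C [510.  -11.1 103. ] len 85.3 yaw 89.0
D [597.5  -2.8 103. ] len 85.1 yaw 95.1
[ 461. -102.   60.]
[685. -90.  50.]
[668. 171.  50.]
[ 459.90807176 -105.66771032] [684.18331941 -87.62295234] [663.33159908 171.53955606]
```

```bash
python3 - <<'E'
from h import *
for a in (95,-85):
  for p in ([520,-326,240],[520,-326,51],[615,-260,51],[615,-370,51]):
    q=r.inverse_kinematics(p,down(a)); print(a,p,None if q is None else np.round(q))
for a in (4,184):
  for p in ([511,90,50],[600,90,57],[598,-3,57],[510,-11,57]):
    q=r.inverse_kinematics(p,down(a)); print(a,p,None if q is None else np.round(q))
E
```

```text
95 [520, -326, 240] [ -43.   28.   66.    0.   86. -138.]
95 [520, -326, 51] [ -43.   38.   80.    0.   63. -138.]
95 [615, -260, 51] [ -33.   44.   68.    0.   68. -128.]
95 [615, -370, 51] [ -40.   50.   56.    0.   74. -135.]
-85 [520, -326, 240] [-43.  28.  66.   0.  86.  42.]
-85 [520, -326, 51] [-43.  38.  80.   0.  63.  42.]
-85 [615, -260, 51] [-33.  44.  68.   0.  68.  52.]
-85 [615, -370, 51] [-40.  50.  56.   0.  74.  45.]
4 [511, 90, 50] [-3. 27. 98.  0. 55. -7.]
4 [600, 90, 57] [-3. 36. 81.  0. 63. -7.]
4 [598, -3, 57] [-12.  35.  83.   0.  62. -16.]
4 [510, -11, 57] [-14.  26.  99.   0.  55. -18.]
184 [511, 90, 50] None
184 [600, 90, 57] None
184 [598, -3, 57] [-12.  35.  83.   0.  62. 164.]
184 [510, -11, 57] [-14.  26.  99.   0.  55. 162.]
```

```bash
python3 - <<'E'
from h import *
r.reach([580,-322,280],down(95))
s=snap("wrist","w7"); print(r.current_time_s(),s["T"][:3,3])
E
```

```text
32.5667 [ 497.73669271 -329.22932062  459.507869  ]
```

View pics/w7.png

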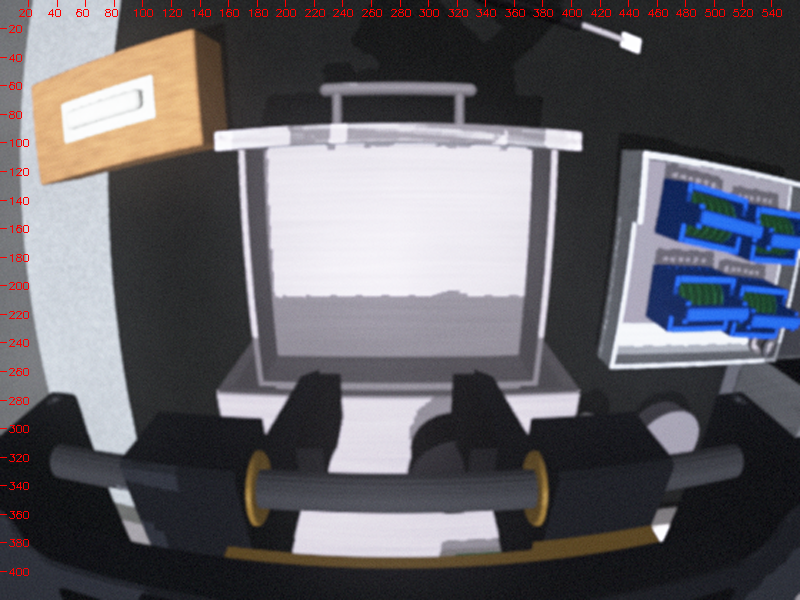

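```bash
python3 - <<'E'
from h import *
s=load("w7"); k=1.42857
for n,u,v,z in [("pL",216,151,122),("pR",581,151,122),("fL",267,151,16),("fR",532,149,16),("uL",217,393,144),("uR",579,393,144),("wallL",238,152,76),("wallR",556,152,76),("h1",322,90,64),("h2",474,90,64)]:
    print(n,px(s,u/k,v/k,z,True).round(1))
E
```

```text
pL [ 500.1 -464.7  122. ]
pR [ 476.  -192.1  122. ]
fL [ 500.1 -453.9   16. ]
fR [ 475.5 -200.3   16. ]
uL [ 690.6 -459.8  144. ]
uR [ 664.8 -164.3  144. ]
wallL [ 501.2 -462.8   76. ]
wallR [ 477.7 -196.2   76. ]
h1 [ 445.4 -396.3   64. ]
h2 [ 434.2 -269.7   64. ]
```

```bash
cat >> h.py <<'E'
D0=np.array([488.,-327.]); DY=5.2
def dr(x,y):
    a=np.radians(DY); c,s=np.cos(a),np.sin(a); return D0+np.array([c*x-s*y,s*x+c*y])
def rep(m):
    print(m,"t%.1f"%r.current_time_s(),"tcp",np.round(r.current_tcp_pos(),1),"F",np.round(r.current_force(),1),"op %.3f"%r.current_opening())
def pick(xy,yaw,floor=22,clear=True):
    zg=floor+54-OFF
    r.move_linear([*xy,zg+45],rate=200,frame=down(yaw-90))
    c=r.move_linear([*xy,zg],rate=60,contact_N=8)
    rep("down contact %s"%c)
    if c: return False
    r.move_gripper(0.0,30); rep("gripped")
    r.move_linear([*xy,zg+25],rate=60); rep("lifted")
    return r.current_opening()>0.1
E
python3 - <<'E'
from h import *
r.move_gripper(0.5)
r.reach([510,-11,180],down(0))
s=snap("wrist","w8"); rep("")
E
```

```text
t34.7 tcp [510.3 -11.4 180.1] F [-0.8 -0.1  0.4] op 0.500
```

View pics/w8.png

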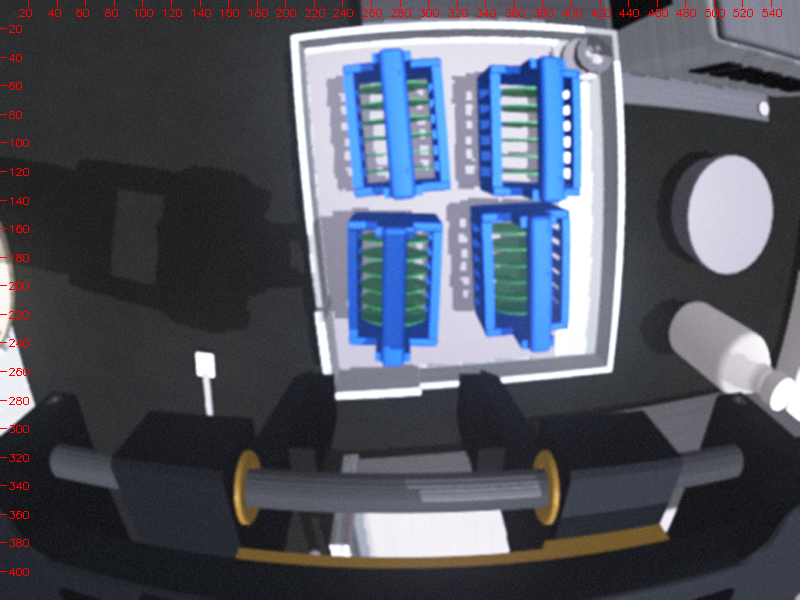

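```bash
python3 - <<'E'
from h import *
s=load("w8"); k=1.42857
P=px(s,393/k,228/k,103,True);Q=px(s,396/k,364/k,103,True); d=P-Q
print(((P+Q)/2).round(1),np.linalg.norm(d),np.degrees(np.arctan2(d[1],d[0])))
print(pick((510,-10),90))
s=snap("wrist","w9")
E
```

```text
[509.9 -10.5 103. ] 83.21196510162133 91.16607491389814
down contact False t36.2 tcp [510.2 -10.   57.8] F [0.3 0.1 0.9] op 0.497
gripped t36.7 tcp [509.9 -10.   57.4] F [-0.7  0.3 -0.4] op 0.155
lifted t37.3 tcp [510.  -10.   82.6] F [-0.2  0.3 -2.7] op 0.156
True
```

View pics/w9.png

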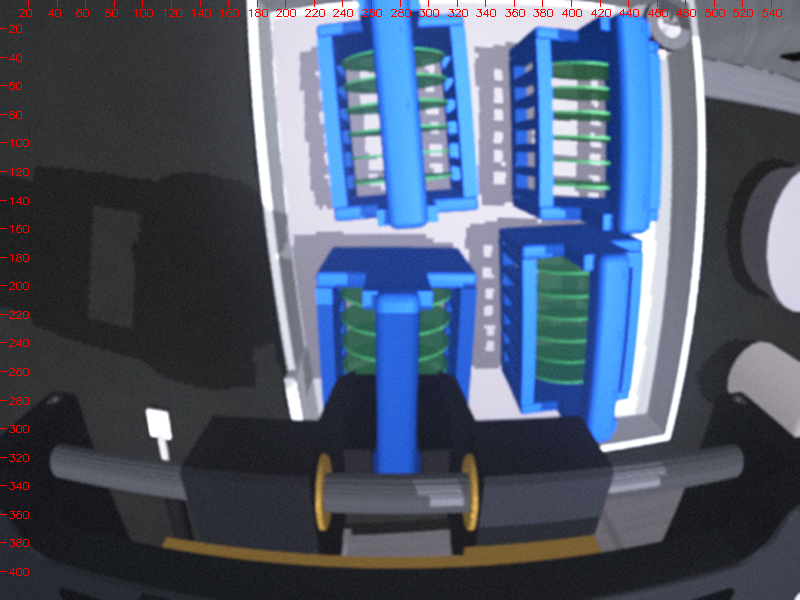

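```bash
cat >> h.py <<'E'
def place(x,y,name,yaw=None,floor=16):
    yaw=95.2 if yaw is None else yaw
    p=dr(x,y); t=r.current_tcp_pos()
    r.move_linear([t[0],t[1],185],rate=200); rep("up")
    r.reach([*p,185],down(yaw)); rep("over"); 
    zg=floor+54-OFF
    r.move_linear([*p,zg+15],rate=150)
    snap("wrist",name+"a"); rep("near")
    return p,zg
E
python3 - <<'E'
from h import *
s=load("w9"); print(px(s,397/1.42857,296/1.42857,128,True))
p,zg=place(140,56,"p1")
E
```

```text
[510.75878046  30.97915981 128.        ]
up t38.0 tcp [509.3  -9.8 183.7] F [-0.2  0.  -2.2] op 0.159
over t39.7 tcp [ 622.3 -258.1  184.7] F [-0.1  0.4 -2. ] op 0.156
near t40.7 tcp [ 622.9 -258.9   67.9] F [-0.5  0.2 -2. ] op 0.155
```

View pics/p1a.png

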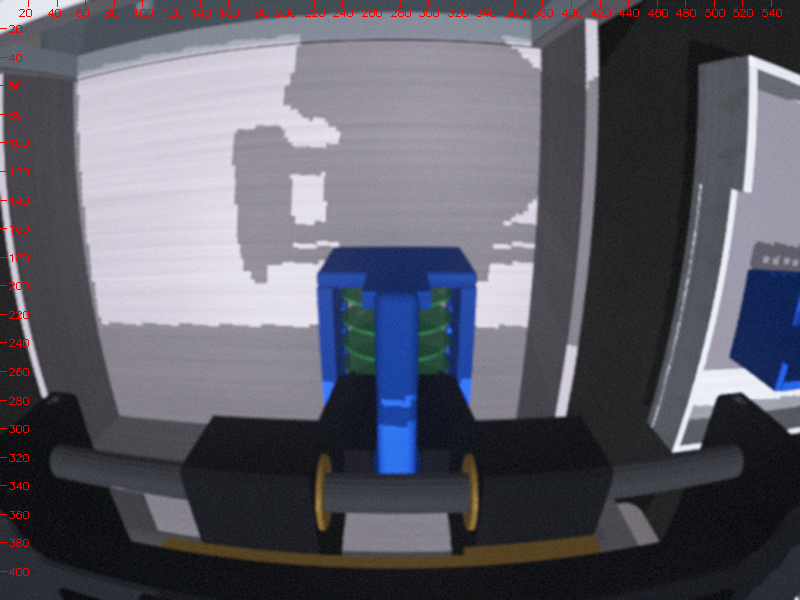

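```bash
cat >> h.py <<'E'
def setdown(x,y,name,floor=16):
    p=dr(x,y); zg=floor+54-OFF
    c=r.move_linear([*p,zg-4],rate=30,contact_N=3); rep("down %s"%c)
    r.move_gripper(0.45); rep("open")
    r.move_linear([*p,zg+70],rate=120); 
    snap("wrist",name+"b"); rep("raised")
E
python3 - <<'E'
from h import *
setdown(140,56,"p1")
E
```

```text
down True t41.2 tcp [ 622.4 -258.5   51.2] F [0.4 1.1 3.2] op 0.150
open t41.8 tcp [ 621.7 -258.2   50.4] F [ 0.8 -0.3  0.8] op 0.448
raised t42.6 tcp [ 621.9 -258.3  120.3] F [-0.3 -0.1 -0.2] op 0.453
```

View pics/p1b.png

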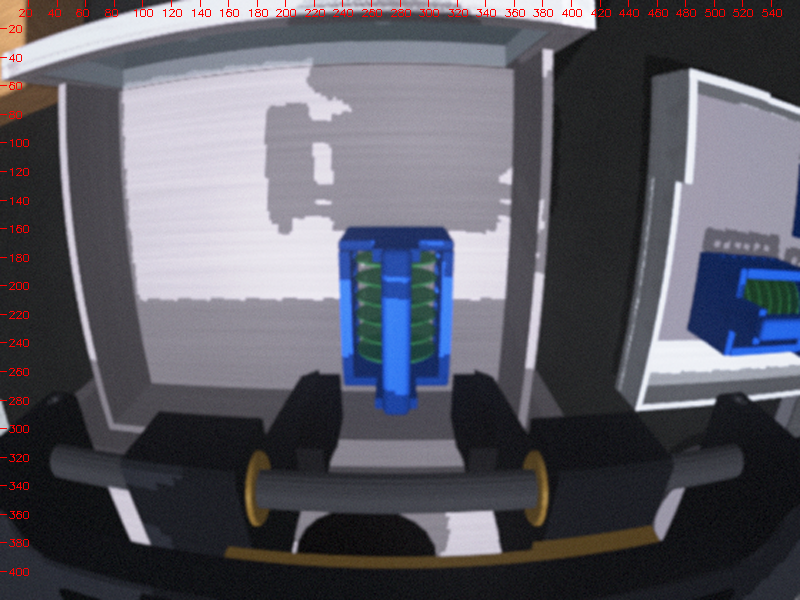

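```bash
python3 - <<'E'
from h import *
s=load("p1b"); k=1.42857
a=np.radians(DY); R=np.array([[np.cos(a),np.sin(a)],[-np.sin(a),np.cos(a)]])
for u,v,z in [(397,250,97),(340,241,66),(452,241,66),(397,408,97)]:
    print(R@(px(s,u/k,v/k,z,True)[:2]-D0))
t=r.current_tcp_pos(); r.move_linear([t[0],t[1],170],rate=250)
r.reach([598,-3,150],down(0)); rep("")
s=snap("wrist","w10")
E
```

```text
[98.73109642 56.18617625]
[100.13058758  27.03160057]
[100.13643464  84.52190138]
[179.38472128  56.25221675]
 t44.7 tcp [598.   -3.3 149.7] F [-0.1 -0.2  1.4] op 0.448
```

View pics/w10.png

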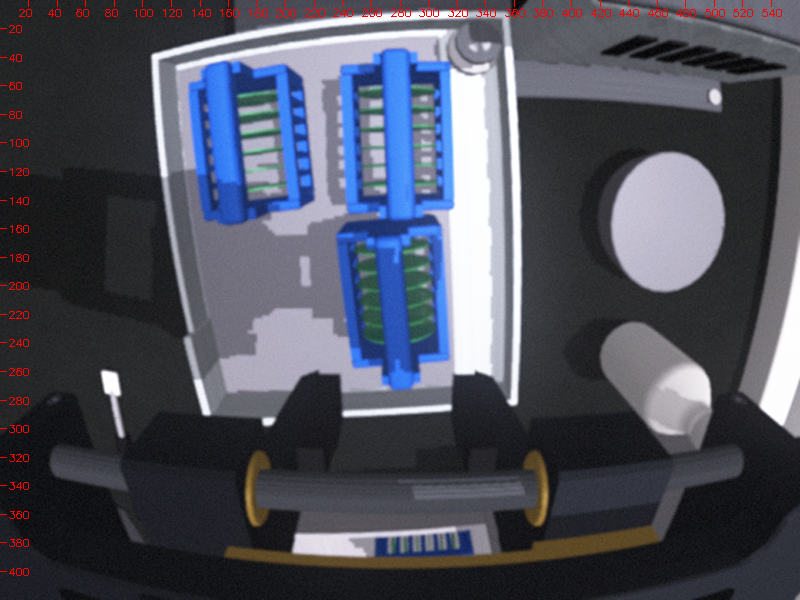

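```bash
cat >> h.py <<'E'
def bar(fn,a,b,z=103):
    s=load(fn); k=1.42857
    P=px(s,a[0]/k,a[1]/k,z,True);Q=px(s,b[0]/k,b[1]/k,z,True); d=P-Q; m=(P+Q)/2; yw=np.degrees(np.arctan2(d[1],d[0]))
    print("bar",m.round(1),np.linalg.norm(d).round(1),yw.round(1)); return m[:2],yw
E
python3 - <<'E'
from h import *
m,y=bar("w10",(389,239),(402,388))
ok=pick(m,y); print(ok)
if ok: place(140,-56,"p2")
E
```

```text
bar [598.4  -2.9 103. ] 82.8 94.7
down contact False t46.0 tcp [598.6  -2.9  57.8] F [-0.5  0.   0.1] op 0.452
gripped t46.5 tcp [598.3  -2.9  57.6] F [-0.4 -0.2 -0.3] op 0.153
lifted t47.1 tcp [598.3  -2.9  82.6] F [-0.3  0.2 -2.2] op 0.154
True
up t47.8 tcp [597.7  -2.8 183.5] F [-0.4  0.2 -2.4] op 0.156
over t49.6 tcp [ 632.7 -369.4  184.7] F [ 0.2  0.9 -2. ] op 0.154
near t50.6 tcp [ 633.1 -370.4   68. ] F [-0.7  0.1 -1.7] op 0.156
```

View pics/p2a.png

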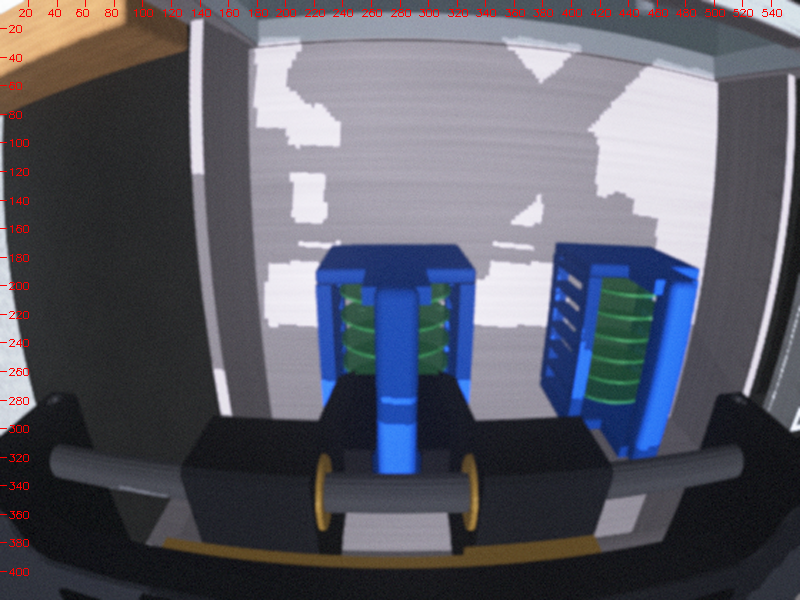

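```bash
python3 - <<'E'
from h import *
setdown(140,-56,"p2")
t=r.current_tcp_pos(); r.move_linear([t[0],t[1],170],rate=250)
r.reach([511,75,160],down(0)); rep("")
s=snap("wrist","w11")
E
```

```text
down True t51.1 tcp [ 632.5 -370.7   51.3] F [-0.2 -1.2  3.2] op 0.152
open t51.6 tcp [ 632.1 -369.9   50.4] F [-0.3 -0.2 -0.1] op 0.450
raised t52.4 tcp [ 632.1 -369.8  120.2] F [-0.9 -0.2 -1.1] op 0.450
 t54.7 tcp [511.2  74.7 159.8] F [ 0.9 -0.6  0.3] op 0.450
```

View pics/p2b.png

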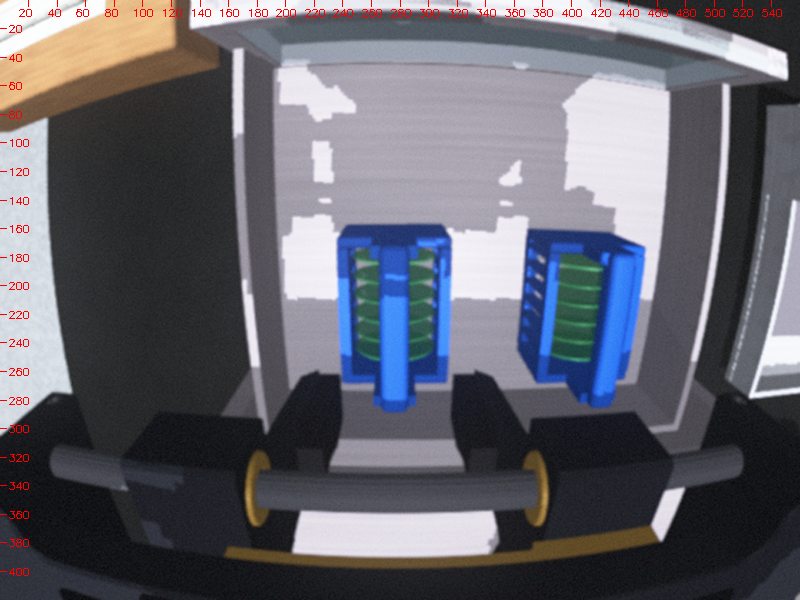

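View pics/w11.png

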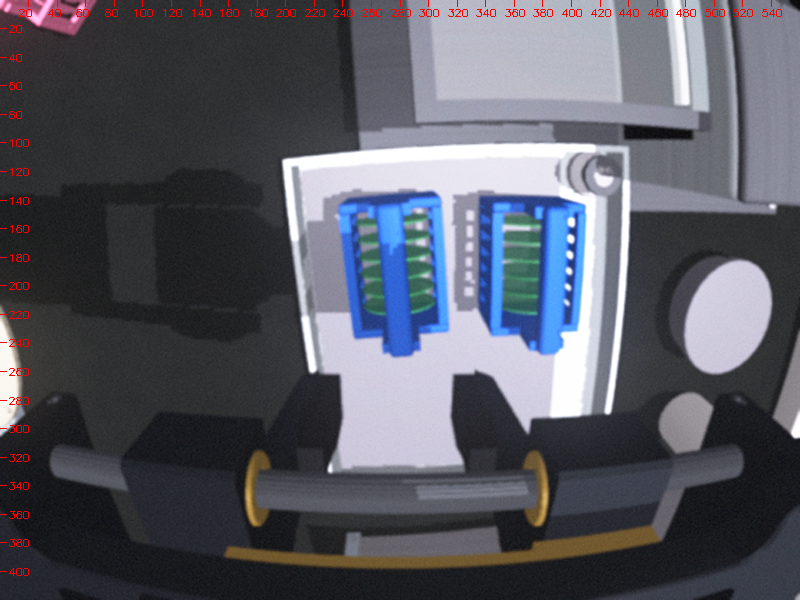

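```bash
python3 - <<'E'
from h import *
m,y=bar("w11",(390,201),(400,354))
ok=pick(m,y); print(ok)
if ok: place(49.5,56,"p3")
E
```

```text
bar [511.3  92.1 103. ] 84.5 93.6
down contact False t56.1 tcp [511.5  92.1  57.8] F [ 0.3 -1.  -0.5] op 0.453
gripped t56.6 tcp [511.2  92.1  57.6] F [-0.1 -0.4  0.9] op 0.153
lifted t57.2 tcp [511.3  92.1  82.6] F [ 0.6 -0.1 -1.9] op 0.158
True
up t57.9 tcp [510.6  92.1 183.7] F [-0.3 -0.5 -2. ] op 0.155
over t59.8 tcp [ 532.3 -266.3  184.7] F [ 0.9 -0.8 -2.1] op 0.156
near t60.8 tcp [ 532.7 -267.1   67.6] F [ 0.5 -0.1 -0.9] op 0.155
```

View pics/p3a.png

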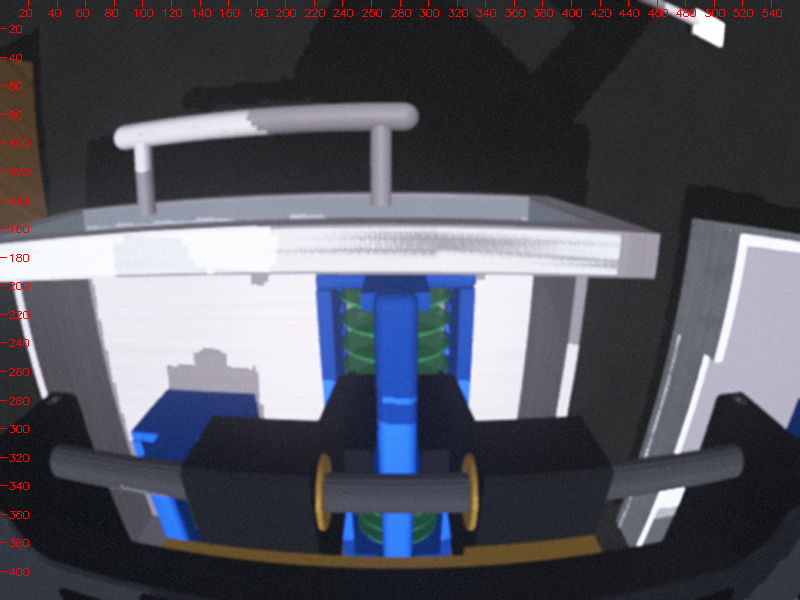

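```bash
python3 - <<'E'
from h import *
setdown(49.5,56,"p3")
t=r.current_tcp_pos(); r.move_linear([t[0],t[1],170],rate=250)
r.reach([600,75,160],down(0)); rep("")
s=snap("wrist","w12")
E
```

```text
down True t61.3 tcp [ 532.4 -267.3   51.3] F [ 1.  -1.2  2. ] op 0.154
open t61.8 tcp [ 531.8 -266.6   50.8] F [-0.   0.3  0.2] op 0.457
raised t62.6 tcp [ 531.8 -266.5  120.5] F [ 1.3 -0.7 -0.9] op 0.445
 t64.9 tcp [599.9  74.6 159.7] F [ 0.6 -1.   0.4] op 0.448
```

View pics/p3b.png

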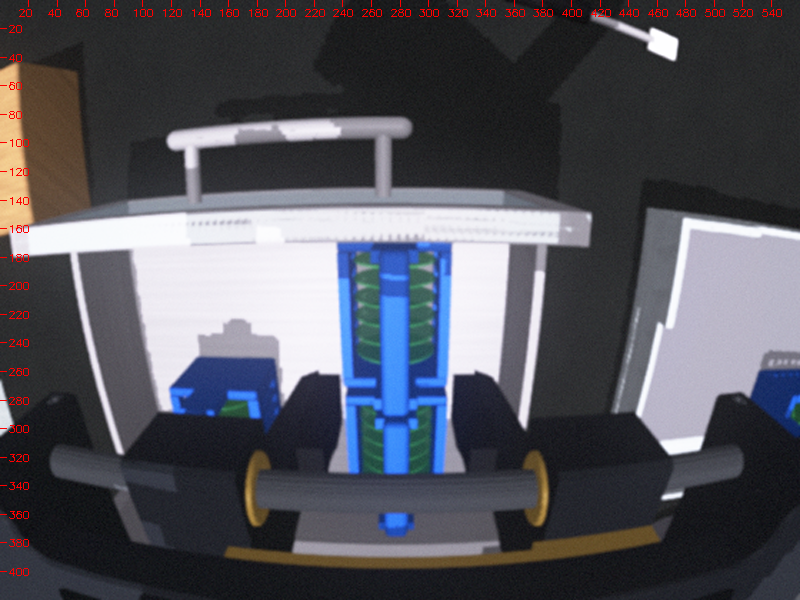

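View pics/w12.png

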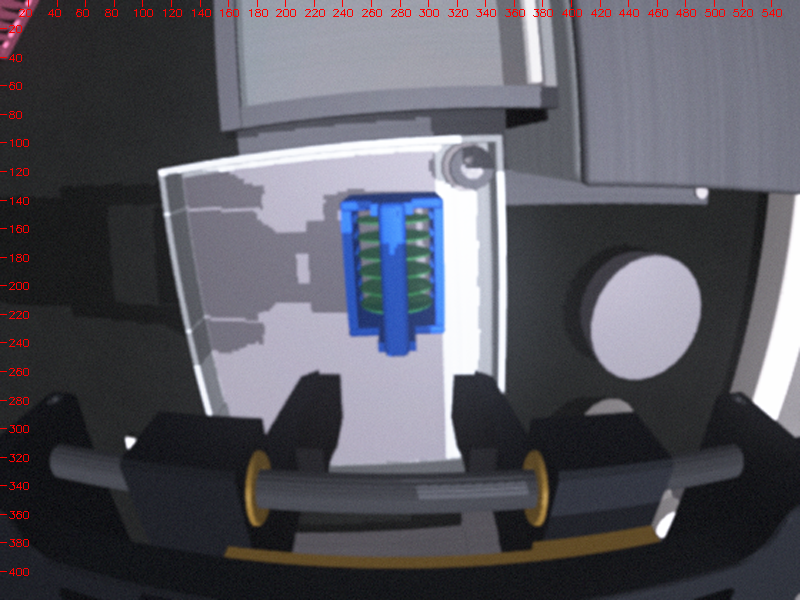

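```bash
python3 - <<'E'
from h import *
m,y=bar("w12",(390,203),(398,354))
ok=pick(m,y); print(ok)
if ok: place(49.5,-56,"p4")
E
```

```text
bar [599.4  91.5 103. ] 83.4 92.9
down contact False t66.3 tcp [599.7  91.5  57.8] F [0.1 0.6 0.7] op 0.450
gripped t66.8 tcp [599.4  91.5  57.5] F [-1.4 -0.6  1.8] op 0.155
lifted t67.4 tcp [599.4  91.5  82.6] F [-0.  -0.2 -2.6] op 0.157
True
up t68.1 tcp [598.8  91.5 183.5] F [-0.3 -1.2 -3.1] op 0.159
over t70.1 tcp [ 542.6 -377.7  184.8] F [ 0.5 -0.3 -2. ] op 0.155
near t71.1 tcp [ 542.9 -378.7   67.8] F [ 0.6 -1.  -2.3] op 0.155
```

View pics/p4a.png

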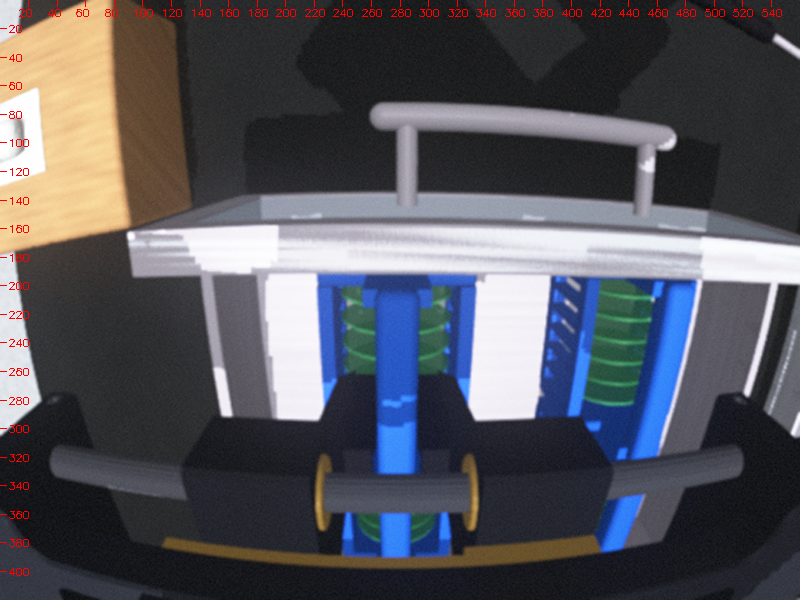

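```bash
python3 - <<'E'
from h import *
setdown(49.5,-56,"p4")
t=r.current_tcp_pos(); r.move_linear([t[0],t[1],170],rate=250)
r.reach([580,-322,260],down(95)); s=snap("wrist","w13"); 
s=snap("top","t13"); crop(s["image"],"t13c",(200,150,450,280)); rep("")
E
```

```text
down True t71.6 tcp [ 542.5 -378.8   51.4] F [ 0.9 -1.5  2.5] op 0.157
open t72.2 tcp [ 541.9 -378.    50.5] F [ 0.3  0.5 -0.6] op 0.451
raised t72.9 tcp [ 542.  -377.9  120.4] F [ 0.1 -0.   0.2] op 0.451
 t73.9 tcp [ 579.2 -322.3  257.4] F [ 0.9 -0.1  0.3] op 0.449
```

View pics/w13.png

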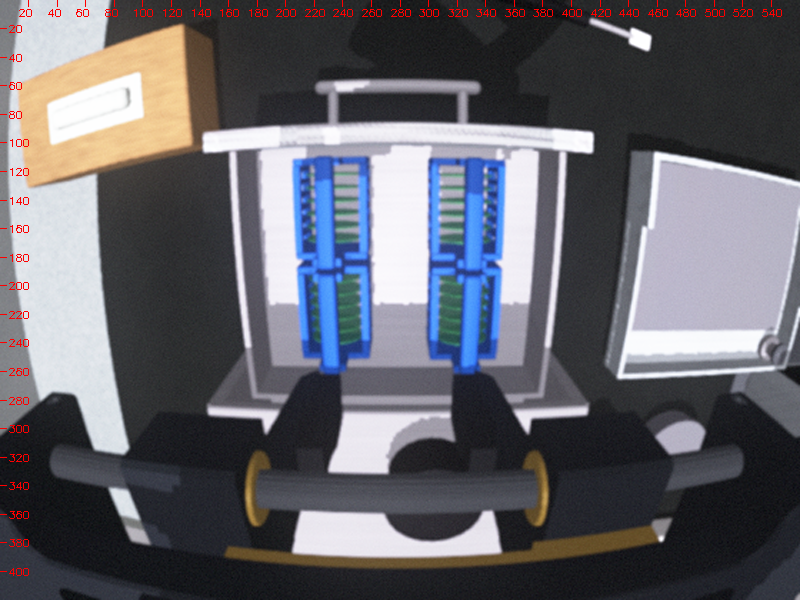

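```bash
python3 - <<'E'
from h import *
s=load("t13")
for u,v,z in [(530/1.4286,413/1.4286,45),(580/1.4286,402/1.4286,30),(432/1.4286,387/1.4286,10)]: print(px(s,u,v,z).round())
H=np.array([440.,-333.]); a=np.radians(5.2); u=np.array([np.cos(a),np.sin(a)])
p=H-50*u
r.move_gripper(0.0)
r.reach([*p,180],down(95.2))
r.move_linear([*p,50-OFF],rate=150); rep("low")
c=r.move_linear([*(H-2*u),50-OFF],rate=30,contact_N=2.5); rep(c)
s=snap("wrist","w14")
E
```

```text
[ 278. -310.   45.]
[ 298. -427.   30.]
[338. -95.  10.]
low t76.6 tcp [ 390.7 -337.9   32.2] F [-0.4  0.8  0.6] op 0.007
True t77.7 tcp [ 424.8 -334.1   31.1] F [ 0.1  0.9 -0.6] op 0.005
```

View pics/w14.png

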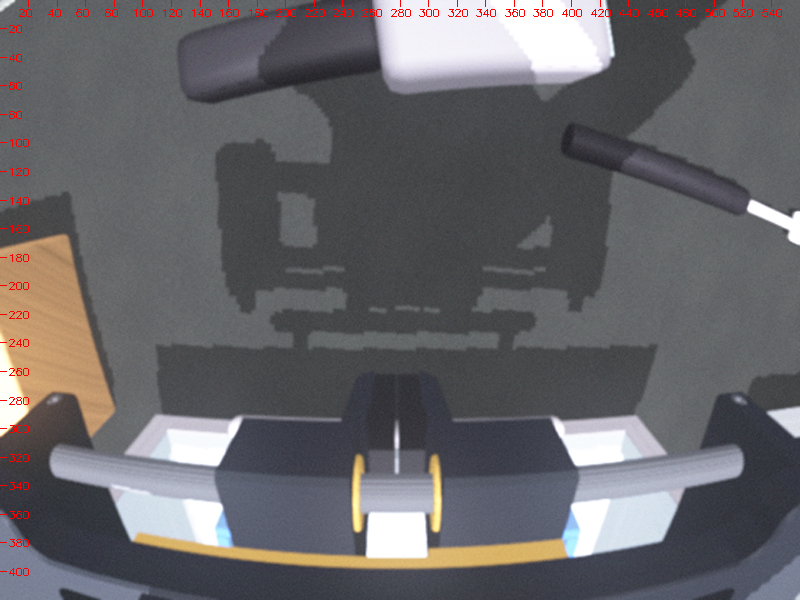

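```bash
python3 - <<'E'
from h import *
a=np.radians(5.2); u=np.array([np.cos(a),np.sin(a)]); p=np.array(r.current_tcp_pos()[:2]); z=50-OFF
for d in (60,120,170):
    c=r.move_linear([*(p+d*u),z],rate=60,contact_N=20); rep((d,c))
    if c: break
if not c:
    c=r.move_linear([*(p+230*u),z],rate=25,contact_N=12); rep(c)
s=snap("top","t15"); crop(s["image"],"t15c",(290,70,450,260)); snap("wrist","w15")
E
```

```text
(60, False) t78.9 tcp [ 484.5 -328.6   31.8] F [-0.2  0.7  0.8] op 0.005
(120, False) t80.0 tcp [ 544.  -322.8   31.3] F [1.2 0.1 0.2] op 0.005
(170, False) t81.0 tcp [ 593.9 -318.5   31.6] F [0.3 0.4 0.5] op 0.008
True t82.1 tcp [ 613.9 -316.8   31.3] F [-5.6  0.2  5.4] op 0.005
```

View pics/t15c.png

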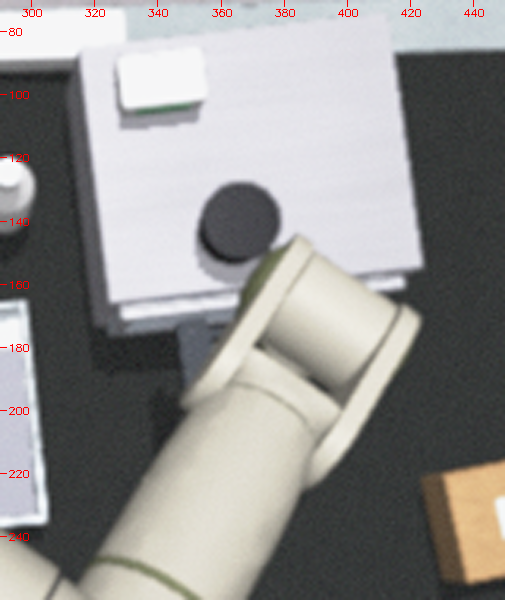

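View pics/w15.png

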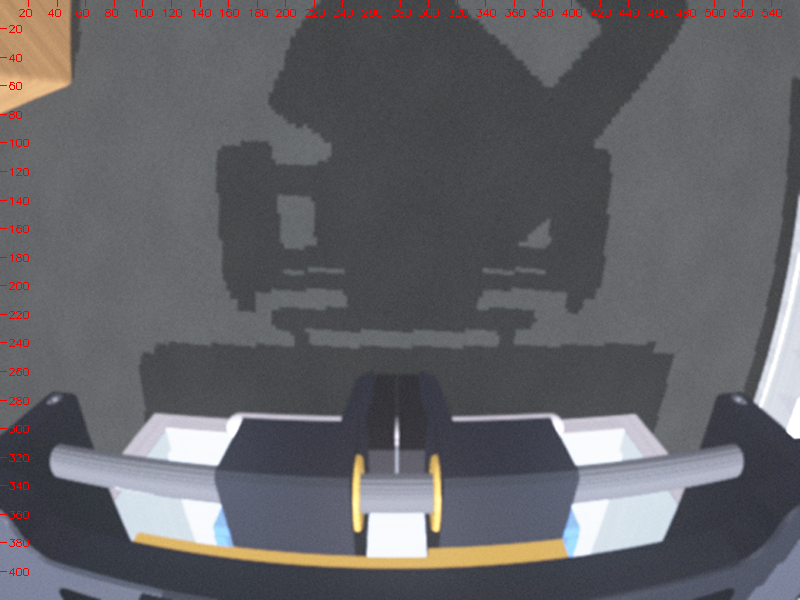

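```bash
python3 - <<'E'
from h import *
a=np.radians(5.2); u=np.array([np.cos(a),np.sin(a)]); p=np.array(r.current_tcp_pos()[:2]); z=50-OFF
c=r.move_linear([*(p+10*u),z],rate=15,contact_N=20); rep(c)
r.move_linear([*(p-40*u),z],rate=100)
r.move_linear([*(p-40*u),200],rate=250)
r.reach([480,-330,300],down(-85)); s=snap("wrist","w16"); rep("")
E
```

```text
True t82.6 tcp [ 613.7 -316.8   31.4] F [-6.6  0.1  6. ] op 0.007
 t86.6 tcp [ 480.  -330.   299.8] F [-0.1  0.6 -0.8] op 0.004
```

View pics/w16.png

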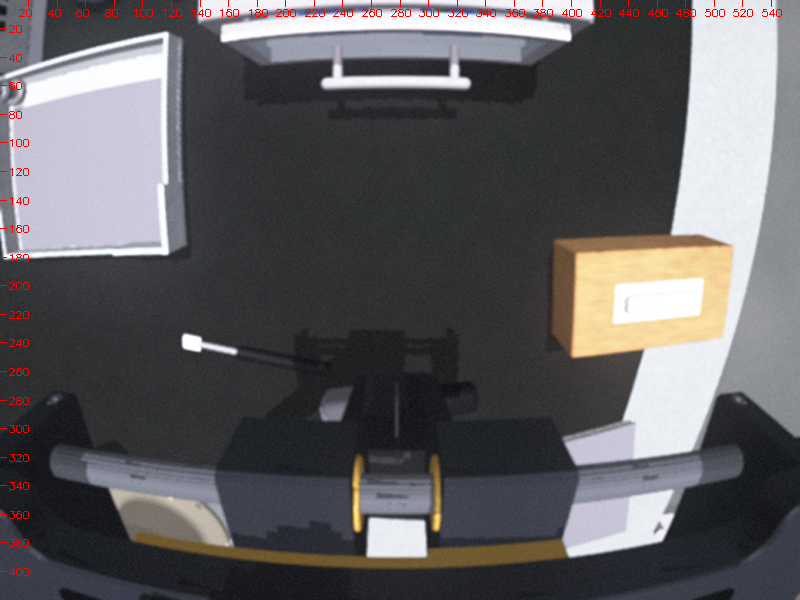

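```bash
python3 - <<'E'
from h import *
s=load("w16"); k=1.42857
P=px(s,322/k,83/k,64,True);Q=px(s,470/k,83/k,64,True); print((P+Q)/2)
r.reach([585,-320,250],down(-85)); s=snap("wrist","w17"); rep("")
E
```

```text
[ 630.4216983  -317.27195736   64.        ]
 t87.2 tcp [ 584.7 -320.3  250.7] F [ 0.  -0.5  0.2] op 0.003
```

View pics/w17.png

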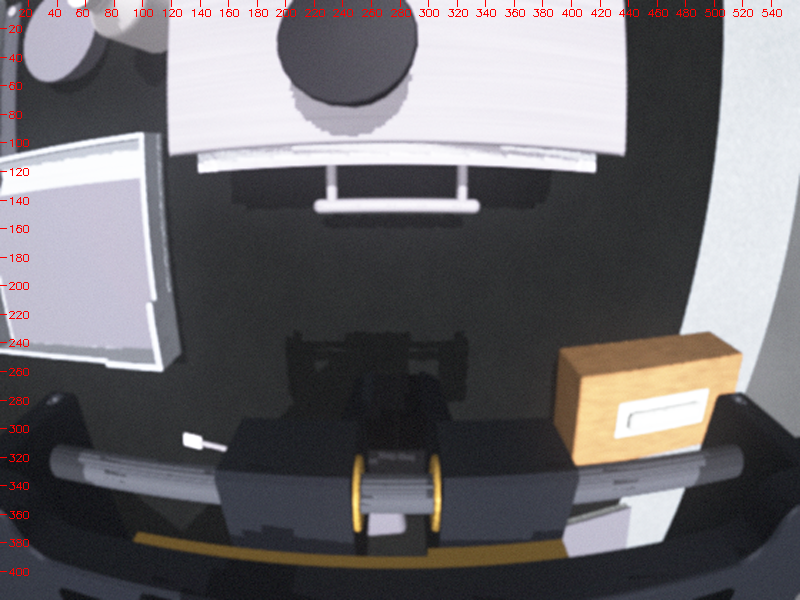

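```bash
python3 - <<'E'
from h import *
s=load("t13"); print("pink",px(s,169.4,305.9,60).round(),"teal",px(s,115.5,292,60).round())
z=44-OFF; off=-90
for th in range(90,-1,-15):
    q=r.inverse_kinematics([*tr(-250,170,th),z],down(th+Y0+off)); print(th,tr(-250,170,th).round(),None if q is None else np.round(q))
th=90
r.reach([*tr(-285,170,th),180],down(th+Y0+off))
r.move_linear([*tr(-285,170,th),z],rate=150); rep("low")
c=r.move_linear([*tr(-243,170,th),z],rate=30,contact_N=2.5); rep(c)
t=r.current_tcp_pos(); a=np.radians(Y0+90); d=np.array(t[:2])-PIN
print("local",[np.cos(a)*d[0]+np.sin(a)*d[1],-np.sin(a)*d[0]+np.cos(a)*d[1]])
snap("wrist","w18")
E
```

```text
pink [243. 330.  60.] teal [291. 500.  60.]
90 [ 496. -113.] [-26.  29. 100.   0.  51. -31.]
75 [433. -65.] [-24.  22. 112.   0.  46. -14.]
60 [384.  -3.] [-18.  16. 121.   0.  43.   7.]
45 [354.  70.] [ -8.  14. 124.  -0.  42.  33.]
30 [343. 148.] [  5.  15. 122.  -0.  43.  61.]
15 [352. 226.] [ 17.  20. 115.  -0.  45.  87.]
0 [382. 299.] [ 24.  26. 104.  -0.  49. 110.]
low t89.6 tcp [ 498.9 -148.    26.2] F [ 0.3  0.2 -0.1] op 0.005
True t90.8 tcp [ 495.2 -109.6   25.4] F [-0.4 -2.1  1. ] op 0.006
local [np.float64(-246.70445285011579), np.float64(170.11123589227714)]
```

View pics/w18.png

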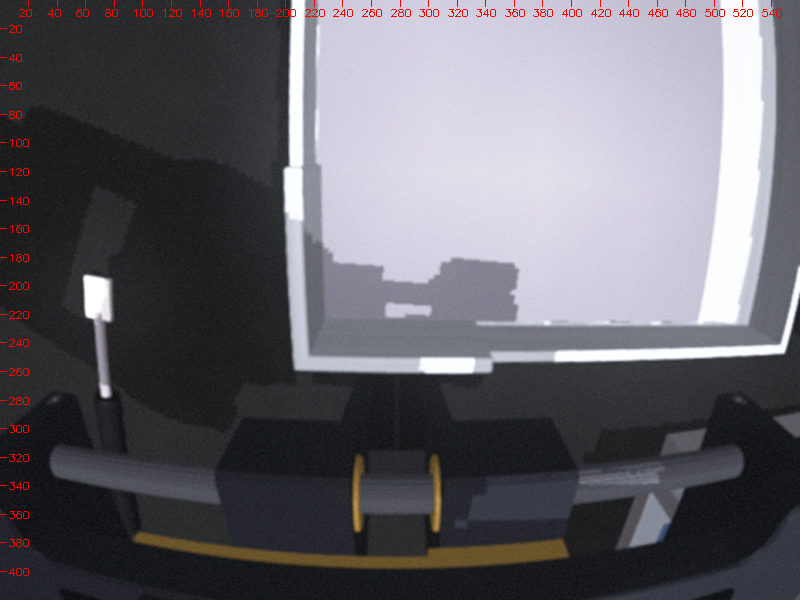

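```bash
python3 - <<'E'
from h import *
z=44-OFF
for th in list(range(84,11,-8)):
    r.move_linear([*tr(-246.5,170,th),z],rate=65,frame=down(Y0+th-90))
    f=np.array(r.current_force()); print(th,np.round(f,1),end=';')
    if np.linalg.norm(f)>25: break
rep("")
s=snap("top","t19",(100,90,340,300)); snap("wrist","w19")
E
```

```text
84 [-0.8 -0.5 -0.4];76 [-0.2  0.9  0.3];68 [ 0.5 -0.4  0.3];60 [0.2 0.  0.3];52 [-0.3 -0.5 -0.8];44 [-0.1 -0.8 -0.1];36 [-0.3 -0.3 -0.2];28 [-0.4  0.4  0.7];20 [-1.5  0.3  0.2];12 [-2.  -0.2  0.2]; t98.6 tcp [360.2 242.4  25.5] F [-2.  -0.2  0.2] op 0.004
```

View pics/t19.png

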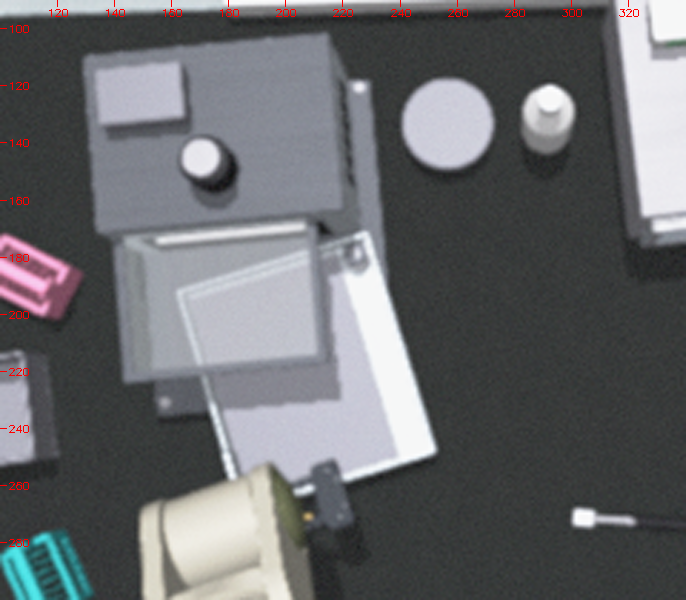

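View pics/w19.png

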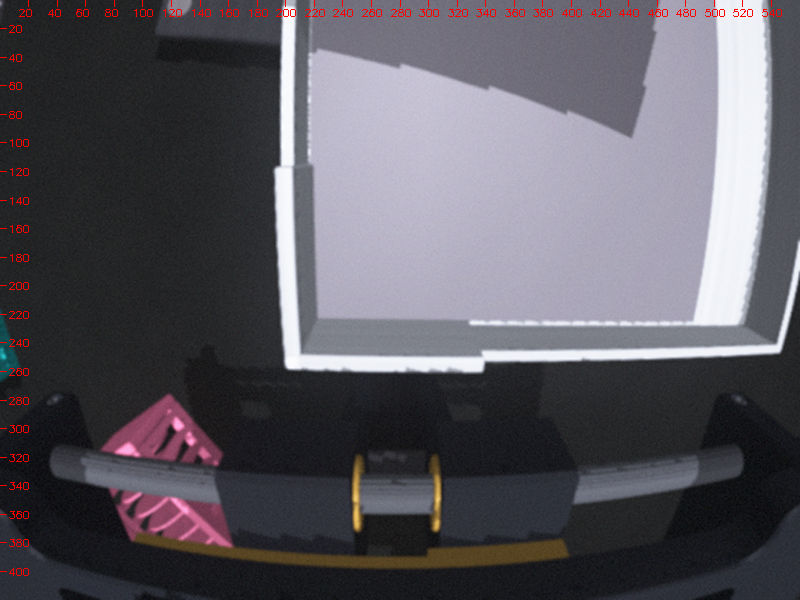

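```bash
python3 - <<'E'
from h import *
z=44-OFF
r.move_linear([*tr(-246.5,170,5),z],rate=55,frame=down(Y0+5-90)); rep(5)
for th in (3,2,1,0,-1,-2,-3):
    c=r.move_linear([*tr(-246.5,170,th),z],rate=20,frame=down(Y0+th-90),contact_N=12); rep((th,c))
    if c: break
p=np.array(r.current_tcp_pos()[:2]); a=np.radians(Y0); u=np.array([np.cos(a),np.sin(a)])
c=r.move_linear([*(p+8*u),z],rate=12,contact_N=18); rep(c)
r.move_linear([*(p-40*u),z],rate=100)
r.move_linear([*(p-40*u),200],rate=250)
s=snap("wrist","w20"); rep("")
E
```

```text
5 t99.5 tcp [373.7 276.5  25.5] F [-1.4  0.6  0.2] op 0.006
(3, False) t100.2 tcp [378.3 286.1  25.5] F [-2.   0.9 -0.3] op 0.008
(2, False) t100.6 tcp [380.7 290.7  25.5] F [-2.   0.5 -0.3] op 0.007
(1, False) t101.0 tcp [383.2 295.4  25.5] F [-3.   1.2  0. ] op 0.005
(0, False) t101.4 tcp [385.4 299.5  25.4] F [-4.  -2.6  1.5] op 0.004
(-1, True) t101.7 tcp [384.6 301.9  24.3] F [-2.9  0.1  2.7] op 0.001
True t102.2 tcp [384.1 301.6  23.8] F [-3.9 -0.4  2.6] op 0.008
 t103.6 tcp [344.3 298.4 198.6] F [ 0.7  0.2 -0.8] op 0.008
```

View pics/w20.png

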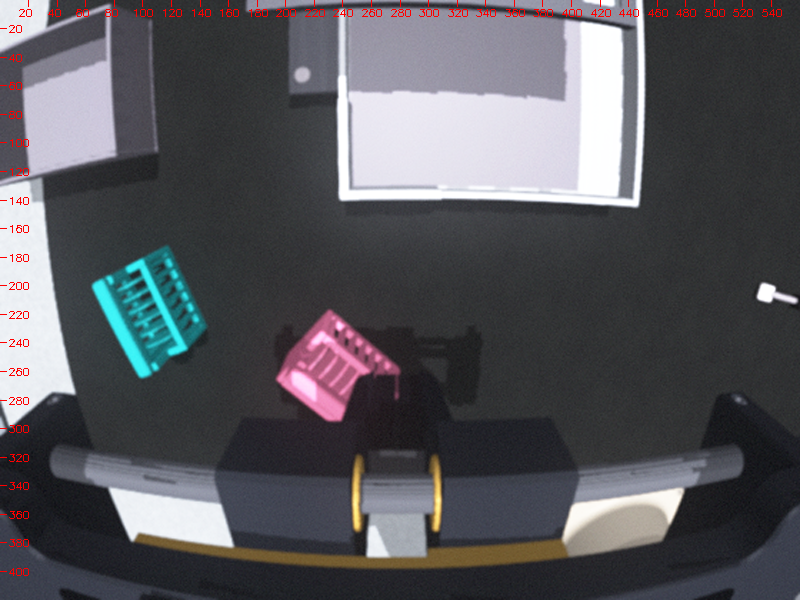

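```bash
python3 - <<'E'
from h import *
r.reach([411,379.75,230],down(5-90)); r.sleep(0.3)
s=snap("wrist","w21",(260,60,540,240)); rep("")
a=load("w1")["image"].astype(int); b=s["image"].astype(int)
d=np.abs(a-b).max(2); out=np.clip(d*2,0,255).astype(np.uint8)
crop(np.dstack([out]*3),"d21",(260,60,540,240))
r.reach([300,-300,350],down(-85)); s=snap("top","t21",(80,70,460,320)); snap("scene","s21")
E
```

```text
t104.5 tcp [410.8 379.4 230.1] F [-0.2  0.1  0.5] op 0.010
```

View pics/w21.png

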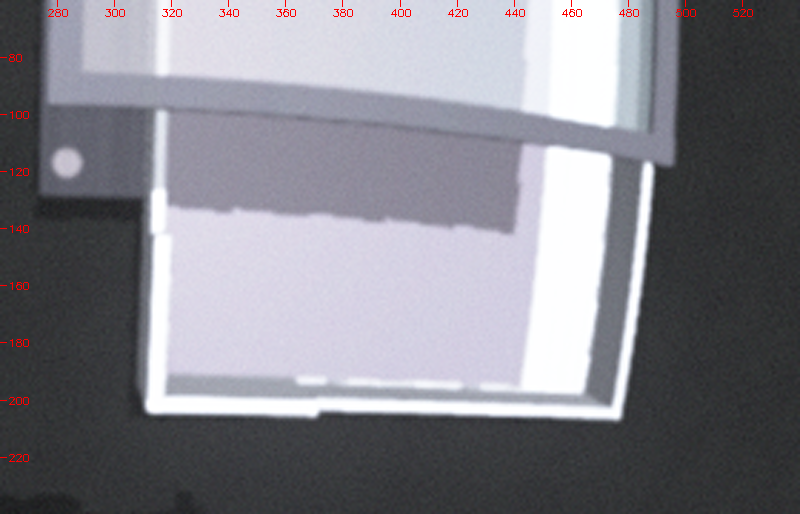

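View pics/d21.png

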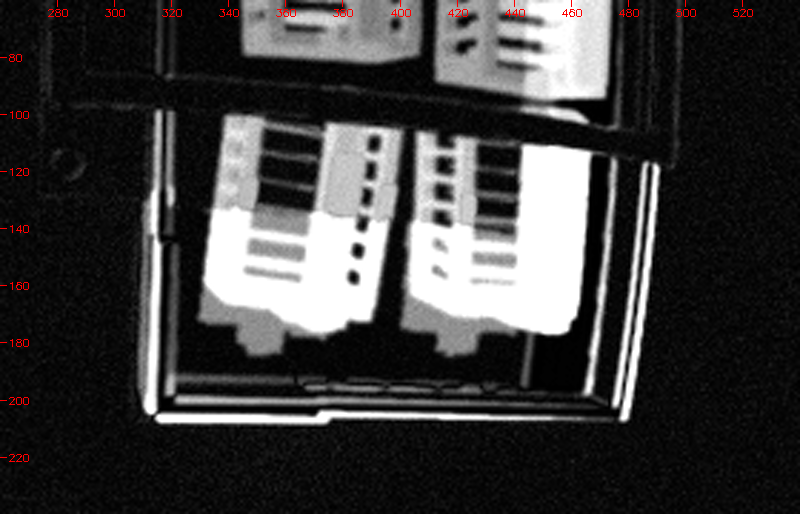

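View pics/t21.png

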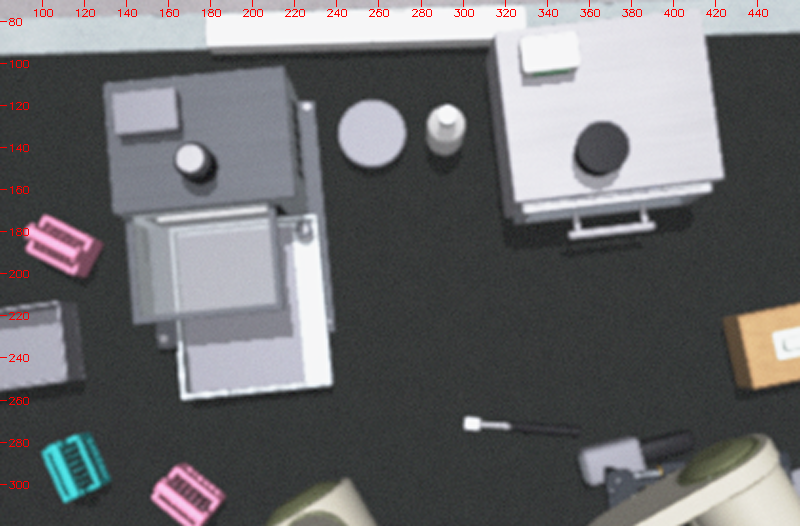

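View pics/s21.png

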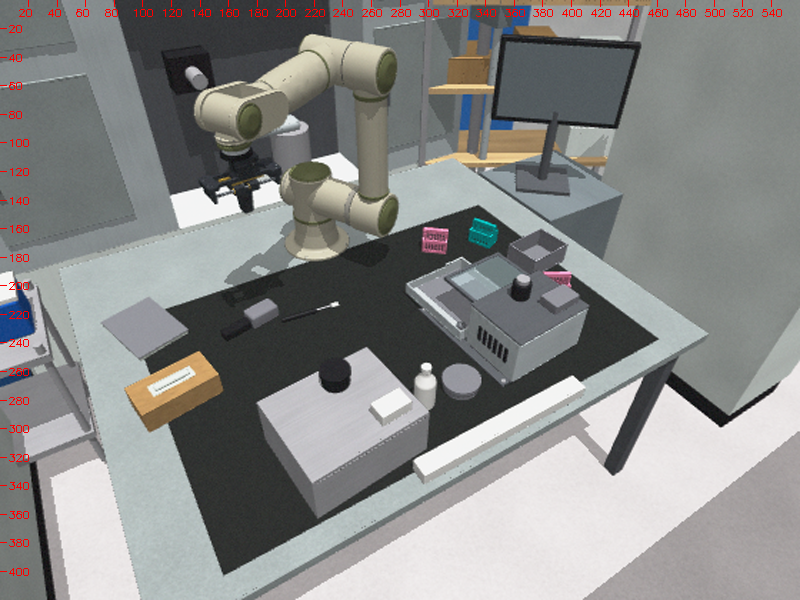

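```bash
python3 - <<'E'
from h import *
for n in ["t1","t3","t6","t7","t13","t15","t21"]:
    im=load(n)["image"][110:175,335:395].astype(int); g=im.max(2); m=(g<75).astype(np.uint8)
    nl,lab,st,ce=cv2.connectedComponentsWithStats(m)
    i=[(int(st[j][4]),(ce[j]+[335,110]).round(1).tolist()) for j in range(1,nl) if st[j][4]>100]; print(n,i)
ims=[load(n)["image"][90:190,310:440,::-1] for n in ["t6","t13","t15","t21"]]
cv2.imwrite("pics/jar.png",cv2.resize(np.vstack([np.hstack(ims[:2]),np.hstack(ims[2:])]),None,fx=3,fy=3))
E
```

```text
t1 []
t3 []
t6 []
t7 []
t13 [(188, [367.4, 141.6])]
t15 []
t21 []
```

View pics/jar.png

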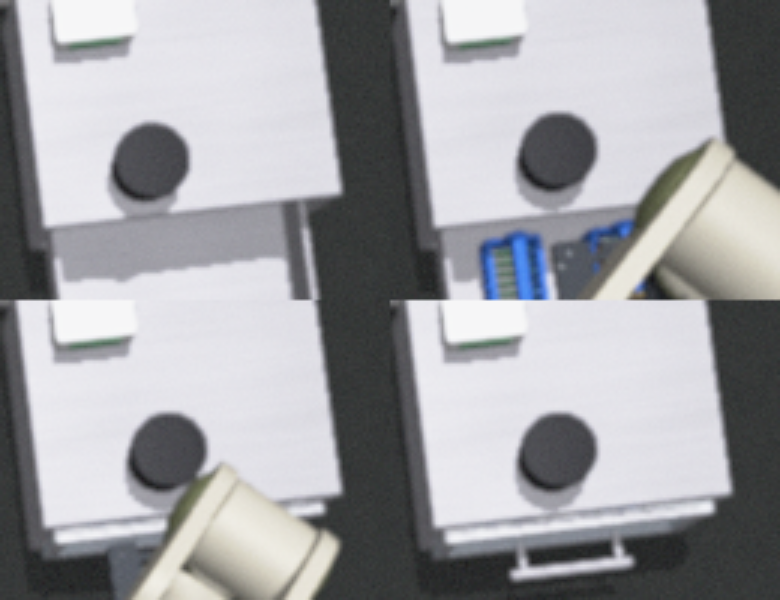

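```bash
python3 - <<'E'
from h import *
def cen(n,guess):
    g=load(n)["image"].astype(np.uint8); x0,y0=int(guess[0])-18,int(guess[1])-18
    c=cv2.resize(g[y0:y0+36,x0:x0+36].max(2),None,fx=8,fy=8,interpolation=cv2.INTER_CUBIC)
    m=(c<95).astype(np.uint8); nl,lab,st,ce=cv2.connectedComponentsWithStats(m); j=1+np.argmax(st[1:,4]); 
    cnt,_=cv2.findContours((lab==j).astype(np.uint8),0,2); k=max(cnt,key=cv2.contourArea); (cx,cy),rad=cv2.minEnclosingCircle(k)
    print(n,st[j]/8, (ce[j]/8+[x0,y0]), (cx/8+x0,cy/8+y0,rad/8)); return cx/8+x0,cy/8+y0
for n,gs in [("t1",(360.3,143.5)),("t6",(360.3,143.5)),("t13",(366,140)),("t15",(366,140)),("t21",(366,140))]:
    s=load(n); c=cen(n,gs); print(px(s,*c,183).round(1))
r.snapshot
for p in ([712,-284,160],[720,-300,160],[720,-300,140]):
  for a in (95,-85,5,-45,45):
    q=r.inverse_kinematics(p,down(a)); print(p,a,None if q is None else np.round(q))
E
```

```text
t1 [   5.625    7.25    24.625   24.75  3744.   ] [359.86680355 144.59910023] (359.70624923706055, 144.61902236938477, 13.056500434875488)
[ 714.  -263.4  183. ]
t6 [   5.625    7.25    24.625   24.75  3753.5  ] [359.86905971 144.60031887] (359.5725040435791, 144.47109031677246, 13.042614936828613)
[ 714.5 -263.   183. ]
t13 [   4.875    6.625   25.25    25.25  3873.375] [365.50818085 141.15960322] (365.1770839691162, 141.0520839691162, 13.263869285583496)
[ 724.1 -279.7  183. ]
t15 [   5.       6.625   25.125   25.125 3878.75 ] [365.62273203 141.30211892] (365.9224224090576, 141.7956142425537, 13.373963356018066)
[ 721.9 -281.8  183. ]
t21 [   5.       6.625   25.125   25.125 3818.5  ] [365.50159176 141.17593623] (365.2460250854492, 141.1014919281006, 13.161836624145508)
[ 724.  -279.9  183. ]
[712, -284, 160] 95 [ -30.   55.   32.    0.   94. -125.]
[712, -284, 160] -85 [-30.  55.  32.   0.  94.  55.]
[712, -284, 160] 5 [-30.  55.  32.   0.  94. -35.]
[712, -284, 160] -45 [-30.  55.  32.   0.  94.  15.]
[712, -284, 160] 45 [-30.  55.  32.   0.  94. -75.]
[720, -300, 160] 95 [ -31.   58.   25.    0.   97. -126.]
[720, -300, 160] -85 [-31.  58.  25.   0.  97.  54.]
[720, -300, 160] 5 [-31.  58.  25.   0.  97. -36.]
[720, -300, 160] -45 [-31.  58.  25.   0.  97.  14.]
[720, -300, 160] 45 [-31.  58.  25.   0.  97. -76.]
[720, -300, 140] 95 [ -31.   58.   28.    0.   94. -126.]
[720, -300, 140] -85 [-31.  58.  28.   0.  94.  54.]
[720, -300, 140] 5 [-31.  58.  28.   0.  94. -36.]
[720, -300, 140] -45 [-31.  58.  28.   0.  94.  14.]
[720, -300, 140] 45 [-31.  58.  28.   0.  94. -76.]
```

```bash
python3 - <<'E'
from h import *
for a in (5,-40,50,-85):
  for p in ([700,-270,260],[724,-280,230],[724,-280,142],[714,-263,142]):
    q=r.inverse_kinematics(p,down(a)); print(a,p,None if q is None else np.round(q))
r.move_gripper(1.0)
r.reach([660,-300,260],down(5)); s=snap("wrist","w22"); rep("")
E
```

```text
5 [700, -270, 260] [-30.  53.  21.   0. 106. -35.]
5 [724, -280, 230] [-30.  59.  13.   0. 108. -35.]
5 [724, -280, 142] [-30.  57.  30.   0.  93. -35.]
5 [714, -263, 142] [-29.  54.  36.   0.  90. -34.]
-40 [700, -270, 260] [-30.  53.  21.   0. 106.  10.]
-40 [724, -280, 230] [-30.  59.  13.   0. 108.  10.]
-40 [724, -280, 142] [-30.  57.  30.   0.  93.  10.]
-40 [714, -263, 142] [-29.  54.  36.   0.  90.  11.]
50 [700, -270, 260] [-30.  53.  21.   0. 106. -80.]
50 [724, -280, 230] [-30.  59.  13.   0. 108. -80.]
50 [724, -280, 142] [-30.  57.  30.   0.  93. -80.]
50 [714, -263, 142] [-29.  54.  36.   0.  90. -79.]
-85 [700, -270, 260] [-30.  53.  21.   0. 106.  55.]
-85 [724, -280, 230] [-30.  59.  13.   0. 108.  55.]
-85 [724, -280, 142] [-30.  57.  30.   0.  93.  55.]
-85 [714, -263, 142] [-29.  54.  36.   0.  90.  56.]
 t109.8 tcp [ 659.4 -300.8  261.3] F [0.  0.3 0.2] op 0.999
```

View pics/w22.png

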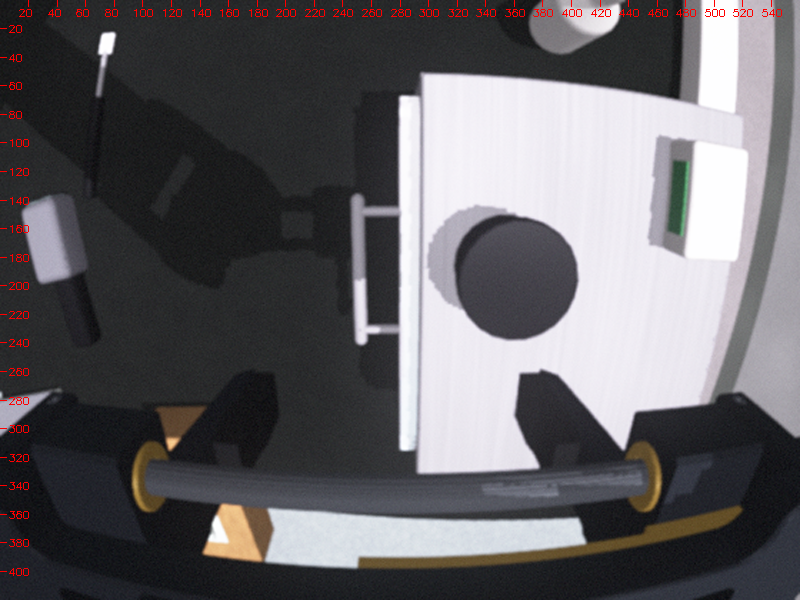

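```bash
python3 - <<'E'
from h import *
s=load("w22"); print(s["T"][:3,3])
g=s["image"].max(2)[145:245,310:415].astype(np.uint8); c=cv2.resize(g,None,fx=6,fy=6,interpolation=cv2.INTER_CUBIC)
crop(s["image"],"w22c",(295,130,420,250))
k=1.42857
for z in (189,144):
    for u,v in [(456,277),(578,277),(517,214),(517,340)]: print(z,px(s,u/k,v/k,z,True).round(1))
E
```

```text
[ 652.73136387 -218.09171248  440.38274097]
189 [ 692.3 -282.4  189. ]
189 [ 765.6 -275.3  189. ]
189 [ 722.3 -243.1  189. ]
189 [ 734.4 -317.7  189. ]
144 [ 699.4 -293.9  144. ]
144 [ 785.8 -285.5  144. ]
144 [ 734.8 -247.6  144. ]
144 [ 749.  -335.5  144. ]
```

View pics/w22c.png

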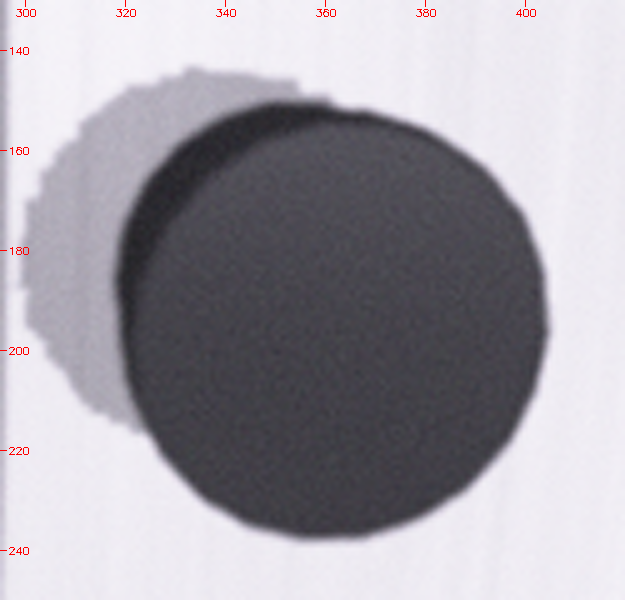

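```bash
python3 - <<'E'
from h import *
s=load("w22")
L,Rr,T,B,C=[px(s,u,v,189,True) for u,v in [(321.2,196),(404.8,196),(363,154),(363,238),(363,196)]]
print(np.linalg.norm(L-Rr),np.linalg.norm(T-B),(L+Rr)/2,(T+B)/2,C)
s=load("t21")
for n,c in [("t1",(359.87,144.6)),("t21",(365.5,141.17))]: print(n,px(load(n),*c,185))
E
```

```text
72.30958218629716 72.21771301163187 [ 730.16294421 -280.53348321  189.        ] [ 729.55113447 -282.00850456  189.        ] [ 728.93211741 -280.73980214  189.        ]
t1 [ 713.65109781 -263.45304745  185.        ]
t21 [ 723.2879599  -280.19483339  185.        ]
```

```bash
python3 - <<'E'
from h import *
P=[727,-280.5]; z=158-OFF
for zz in (250,z): print(r.inverse_kinematics([*P,zz],down(-85)))
r.reach([*P,205],down(-85)); rep("")
c=r.move_linear([*P,z],rate=40,contact_N=5); rep(c)
snap("wrist","w23"); 
E
```

```text
None
[-29.68160918  57.79289437  28.69145782   0.          93.51564781
  55.31839082]
 t111.3 tcp [ 726.8 -280.8  205.5] F [-0.2 -0.  -0.3] op 1.003
False t113.1 tcp [ 727.1 -280.5  139.7] F [ 0.3  0.6 -0.7] op 1.001
```

View pics/w23.png

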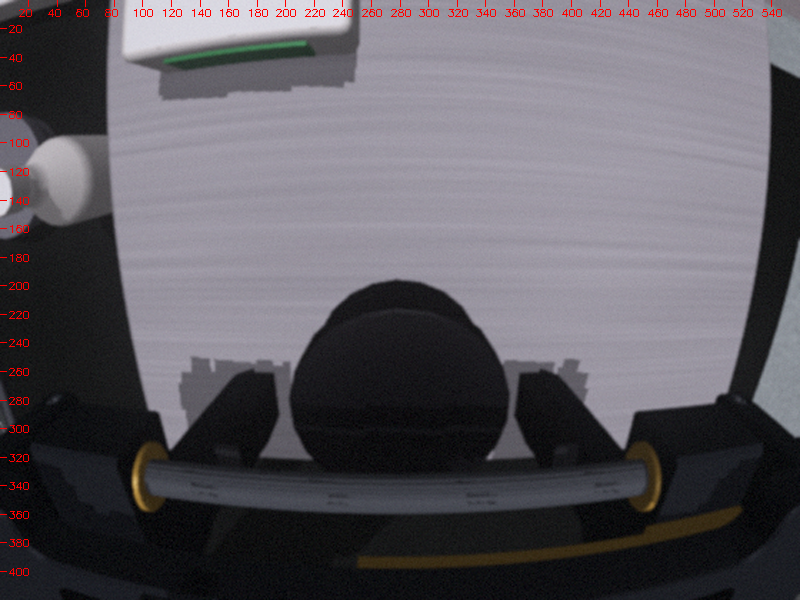

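```bash
python3 - <<'E'
from h import *
z=158-OFF
r.move_gripper(0.0,15); rep("grip")
t=np.array(r.current_tcp_pos()); z=t[2]
r.move_linear([727,-280.5,z+6],rate=30); rep("lift")
r.move_linear([717.3,-263.7,z+6],rate=30); rep("shift")
c=r.move_linear([717.3,-263.7,z-1.5],rate=8,contact_N=3); rep(c)
r.move_gripper(1.0); rep("open")
r.move_linear([717.3,-263.7,208],rate=80)
r.move_linear([640,-240,245],rate=200)
r.reach([300,-300,350],down(-85))
s=snap("top","t24",(80,70,460,320)); rep("")
g=s["image"].astype(np.uint8); x0,y0=342,126
c=cv2.resize(g[y0:y0+36,x0:x0+36].max(2),None,fx=8,fy=8,interpolation=cv2.INTER_CUBIC)
nl,lab,st,ce=cv2.connectedComponentsWithStats((c<95).astype(np.uint8)); j=1+np.argmax(st[1:,4]); c=ce[j]/8+[x0,y0]; print(c,px(s,*c,185))
E
```

```text
grip t113.5 tcp [ 727.  -280.6  139.6] F [ 0.  -0.3  0.8] op 0.827
lift t113.8 tcp [ 727.1 -280.5  145.8] F [ 0.2  0.4 -1.2] op 0.832
shift t114.6 tcp [ 717.3 -263.8  145.6] F [ 0.8  0.  -0.5] op 0.831
True t115.3 tcp [ 717.3 -263.7  139.5] F [-0.4  0.3  4.9] op 0.832
open t115.8 tcp [ 716.9 -263.5  138. ] F [ 0.3 -0.6  0.6] op 0.999
 t118.8 tcp [ 300.7 -300.2  349.6] F [-0.6  0.2  1. ] op 0.998
[359.64700572 144.55637459] [ 713.79733367 -262.80983485  185.        ]
```

View pics/t24.png

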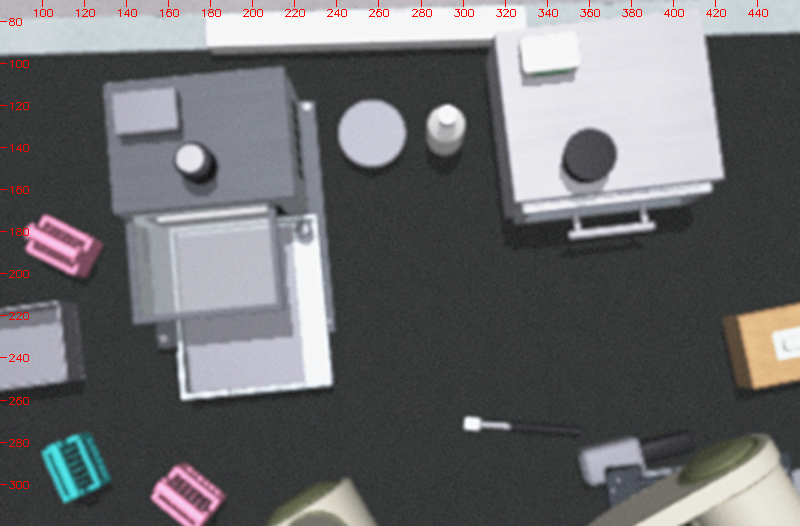

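```bash
python3 - <<'E'
from h import *
a=load("t1")["image"].astype(int); b=load("t24")["image"].astype(int)
d=np.clip(np.abs(a-b).max(2)*3,0,255).astype(np.uint8); crop(np.dstack([d]*3),"d24",(40,60,540,340))
E
```

```text
(no output)
```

View pics/d24.png

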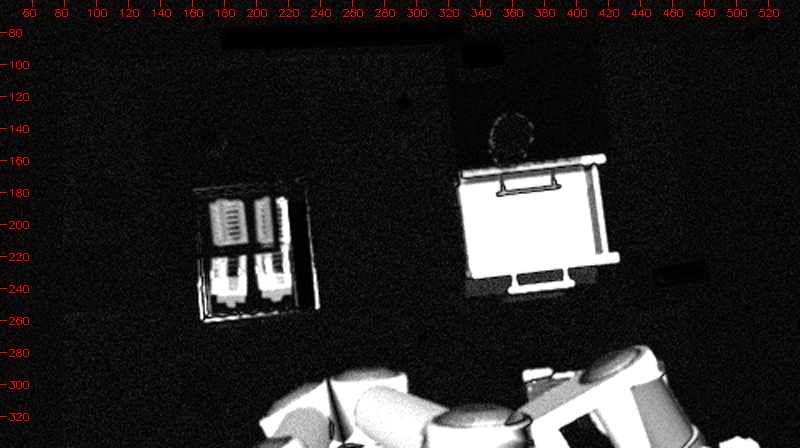

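```bash
python3 - <<'E'
from h import *
r.finish_job(); print(r.current_time_s())
E
```

```text
the job is handed in; nothing more can be done
the job is handed in; nothing more can be done
```

The job is handed in, last clock reading about 119 s. The tray was swung fully out, all four blue cassettes were stood upright in the drawer, and the drawer and tray were pushed back to their stops. No verdict was reported.

**Last checks**
- **Cassettes:** the wrist picture before shutting showed all four upright, clear of the front panel and inside the drawer.
- **Drawer:** it travelled 190 mm to a firm stop and stayed put under a second, harder push. The measured opening was about 190 mm, not the full 205 mm. A later picture shows the panel against the unit.
- **Tray:** it met a firm stop and did not move on a second push. The last pictures show it empty and under the canopy. It now sits about 4 mm (0.8°) further in at the corner than at the start, so I take it that it began slightly short of home.
- **Other items:** comparing the first and last overhead pictures shows nothing else moved, apart from the small black jar below. The arm hid part of the bench near its base in both pictures, so that part was not compared.

**What went wrong or disagreed**
- **Small black jar moved:** it was shifted about 19 mm on top of the dry-store unit, some time between the tray coming out and the last cassette going in. Most likely the arm's wrist brushed it. I picked it up and put it back, and the overhead view now puts it within about 1 mm of where it started. It was not left untouched as asked.
- **Fingertip position:** the fingertips sit about 18.5 mm above the reported tool point. My first push passed over the tray corner without touching it, so I measured the difference by touching the bench and corrected for it.

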